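# Pull the tapped stamps and lay them out in the hook-drawn tray

### The arm

A 6-joint arm with a two-finger parallel gripper is mounted at the origin on the work surface. World frame = base frame: x ahead of the robot, y to its left, z up, the work surface at z = 0. Lengths are in mm, angles in rad, forces in N, time in s.
With the tool pointing down it reaches from about 350 to 775 mm from the base axis. Payload 7.3 kg.
Tool frame: the origin (TCP) lies at the very end of the fingers, on their centre line; the grasp point (between the pads) lies 19 mm behind it (bot.tcp_to_grasp is the distance from the TCP to the grasp point, in mm); z points along the fingers, y is the direction in which the jaws open and shut (so a half turn about z gives the same grasp; the last joint's range is limited). The gripper opens to 92 mm and grips with 3 to 60 N. Pads are 19 mm wide; open, the fingers measure 130 mm over their backs; the gripper's body (75 mm by 190 mm) begins 47 mm behind the grasp point.
Start: joints at [1.082, 0.342, 1.524, -0, 1.275, -0.146], TCP at [176.452, 494.479, 226.741] pointing down, gripper open.
Joint ranges: [-2.53, 2.53], [-0.77, 2.02], [0.04, 2.7], [-1, 4.14], [0.28, 2.66], [-3.11, 3.11]. Speed limits (rad/s): [2.57, 2.57, 3.14, 3.14, 3.14, 3.14].

### API

Orientations are given as [roll, pitch, yaw] about the fixed x, y, z axes, in that order (R = Rz(yaw) Ry(pitch) Rx(roll)).
In Python, from plant import bot gives the robot as it stands. The module is installed in compiled form; this text tells all that it offers.
- The arm moves only by the tool carry_out, never from a script. Its argument "motion" is a list of rows, each a list of 5 numbers: the closure, from 0 (fully open) to 1 (shut), then the shift along the tool's x, y, z in mm, then the turn about the tool's z in degrees. In form: [[claw, dx, dy, dz, spin], ...]. A call has 1 to 10 rows; each row is the pose to reach, as a shift and turn from the pose measured when the call began, along the tool's axes at that moment; what a row does not reach only later rows make up. A row lasts 1/8 s, in which the tool goes at most 62.5 mm and 10.7 degrees, less where a joint would pass 70% of its speed; a pose out of reach is approached as far as the arm can. A call with a gripper value outside its range is refused whole. The fingers move at their own pace and stop on an object; the grip force is fixed at half the most. Time passes only in rows, so rows that repeat a pose let the fingers close. It gives the time, the measured TCP pose, the force and the opening at its end, in the units of the state.
- bot.get_obs(): the state, without advancing time (a new reading comes with each control period).
- bot.capture(name): name is "side" or "top" or "wrist"; returns a dict with "color" (400x640x3 uint8, red, green, blue), "depth" (400x640 float32, mm along the optical axis (not along the pixel's ray), 0 where there is no reading), "K" (3x3 intrinsics, pixels), "k1" (the pictures are not rectified: a ray, as slopes to the right and down, at radius r is drawn at 1 + k1 r^2 times it, then the intrinsics apply), "camera_from_world" (4x4, takes a point from world to camera coordinates). Camera axes: x right, y down, z forward; pixel columns grow to the right and rows downward; lengths in mm; the calibration is good to about 2 mm. A picture is of the moment at which its call begins.
- bot.close_job(): hands the job in, once; it reports no verdict.
The state is a dict: "time": time; "joint_positions": joint angles; "dq": joint speeds; "tau": joint torques, N m; "tool_pos": TCP position; "tcp_rot": TCP orientation; "contact_force": force on the tool from outside, world axes, zero at the start; "moment": the same for the moment, N m; "grip_width": finger opening in mm.
Only numpy, scipy, OpenCV 4.12 (cv2) and the standard library are available. Lean on these libraries where they do the work, as an engineer would, in place of code of your own. Each camera call takes 0.05 s, during which the arm holds its last target.

### The job

Use the yellow-handled hook to drag the tray out from under the display riser by its brass ring, nearly to the end of its travel, and lay the hook back flat on the black mat. Then, for every brass stamp in the wooden block, thread the red-handled puller rod into it with a clockwise quarter turn, pull it straight up out of its pocket and stand it gently and upright in the tray, unthread the rod, and finally hang the rod back in its steel stand. Do not touch the tray or the stamps with the gripper, and leave the jar and the mug where they are.

Things in the scene. Friction and masses are not known exactly. Their poses are not given: they have to be found in the camera images.
- tray (a joint): How far the tray is out, in m: 0 fully under the riser, 0.15 at its end stop; it slides stiffly (about 2 N, stays where left) along the -y axis of tray_in. The tray is black, 170 x 170 mm, walls 5 mm thick, rim 29 mm above the table.
- tray_in (a point): Centre of the tray's inner floor (160 x 160 mm, 8 mm above the table). z up; the tray comes out along this frame's -y. Moves with the tray.
- tray_ring (a point): Centre of the brass pull ring on the tray's front, 30 mm above the table, 20 mm in front of the tray's front wall. The ring stands upright, its opening facing along this frame's x; bar 5 mm thick, inner diameter 27 mm. The tray is drawn along this frame's -y.
- riser: Fixed dark wooden display riser, a bridge 206 mm (its x) by 200 mm (its y), top 56 mm above the table with 45 mm ring cones on its back half; open towards its -y, where the tray comes out. Origin: centre of its underside. It may be turned about z; tray frames have the same axes.
- hook: Loose hook tool lying flat, 0.1 kg. Origin: bottom of the front end of the handle. Yellow handle 90 mm long, from x -90 to 0 mm, 36 mm wide, 20 mm high; steel shank 7 mm thick from the handle along +x to x = 90 mm, 10 mm above the underside; at its end a prong 7 mm thick turns sideways 32 mm towards the tool's +y. z up. Grip it across the handle, for instance at x = -35 mm.
- hook_prong (a point): Middle of the hook's prong, at (89, 16, 10) mm in the hook's frame; same axes as the hook.
- mat: Black rubber mat fixed on the table, 140 mm (its x) by 300 mm (its y), 3 mm thick; the hook lies on it at the start. The hook's origin belongs anywhere over it at the end. Origin: centre of its underside.
- block: Fixed dark wooden block, 240 mm (its x) by 74 mm (its y) by 42 mm high, with four square pockets 38 mm wide and 36 mm deep in a row along its x at -87, -29, 29 and 87 mm. Origin: centre of its underside.
- stamp0: Brass stamp: tapped square plug 36 x 36 x 34 mm high, 0.15 kg. stamp0 to stamp3 are alike; absent ones read None. Origin: centre of its underside, z up. At first it sits in a pocket of the block, axes along the block's (1 mm play each side), top 2 mm below the block's top. Socket in its top, 19 mm deep: the mouth is a slot 24 mm long along stamp x and 12 mm wide; the thread is told under stamp1.
- stamp1: Stamp like stamp0. Quick thread: below the slot, under two ramped lips reaching 7.5 mm below the top face, the cavity is 24 x 24 mm. The rod's lug goes down the slot (lug along stamp x, either way, within 15 degrees); a 90 degree clockwise turn seen from above, to stops just past 90, brings it under the lips; 90 degrees counter-clockwise frees it. Stops bar turning the other way.
- stamp2: Stamp like stamp0, or None if absent.
- stamp3: Stamp like stamp0, or None if absent.
- rod: Loose puller rod, upright, 97.5 mm tall, 0.12 kg. Origin: centre of its lower end, z up. Cross lug at the foot, 20 mm long along its x, 5 mm wide, z 0 to 5 mm; shaft 8 mm thick; steel collar 34 mm across, z 15.5 to 19.5; stem 12 mm thick; red square handle 22 x 22 mm, sides along its x and y, z 47.5 to 97.5.
- rod_collar (a point): Centre of the underside of the rod's collar, 15.5 mm above the rod's origin. With the collar resting on a stamp's top face the lug's top is 10.5 mm below that face and turns freely; lifted about 3 mm from there the turned lug bears on the lips and carries the stamp, the rod's origin then being 21 to 22 mm above the stamp's underside.
- stand: Fixed steel stand for the rod, 60 x 60 x 36 mm, with an upright hole 26 mm in diameter and 30 mm deep in its centre; the rod hangs in it by its collar, the rod's origin 20.5 mm above the table. Origin: centre of its underside.
- jar: Loose amber jar, 48 mm across, 62 mm high; leave alone. Origin: centre of its underside.
- mug: Loose blue mug, 76 mm across, 85 mm high; leave alone. Origin: centre of its underside.

How it is judged:
By the outcome, as a careful person would: the job done as asked, in the order asked, and still so for the second after the job is handed in, with the robot touching nothing.
Of stamp0, stamp1, stamp2, stamp3 only 2 to 3 are there at a start; the rules pass over those that are not, and their reading is None.
At some moment in a run one of hook may be knocked a few centimetres aside while the robot is not near it.
It also fails if it takes over 210 s, if anything falls off the work surface, if the arm or the gripper's body presses on something with over 40 N, if the wrist force passes 120 N, or if a joint passes its speed limit or range.

## Working session

There is one attempt and no reset: what is moved stays moved. The work goes in short steps, Python scripts to look and compute and a tool call to move; the robot and the scene stay as the last step left them, time stands still between calls to the robot, and variables do not carry over. Pictures are saved under pics/ and viewed, and the job is handed in when it is done.

Besides the shell and the picture viewer there is one more tool, called after "Call:" as name(argument=value, ...), one argument or row to a line, values as JSON. carry_out: Moves the arm, as the interface text tells. Its arguments: {"type":"object","properties":{"motion":{"type":"array","items":{"type":"array","items":{"type":"number"}}}},"required":["motion"]}

```bash
mkdir -p pics; cat > h.py <<'E'
import numpy as np, cv2
from plant import bot
def cap(n,save=None):
    c=bot.capture(n)
    if save: cv2.imwrite('pics/'+save+'.png',c['color'][:,:,::-1])
    return c
def px2w(c,u,v,z):
    """cast pixel onto the plane at height z"""
    K=c['K'];k=c['k1'];x=(u-K[0,2])/K[0,0];y=(v-K[1,2])/K[1,1]
    rd=np.hypot(x,y);r=rd
    for _ in range(30): r=rd/(1+k*r*r)
    s=1/(1+k*r*r);d=np.array([x*s,y*s,1.])
    T=c['camera_from_world'];R=T[:3,:3];o=-R.T@T[:3,3];d=R.T@d
    return o+d*(z-o[2])/d[2]
def pxd(c,u,v):
    K=c['K'];k=c['k1'];x=(u-K[0,2])/K[0,0];y=(v-K[1,2])/K[1,1]
    rd=np.hypot(x,y);r=rd
    for _ in range(30): r=rd/(1+k*r*r)
    s=1/(1+k*r*r);D=float(c['depth'][int(v),int(u)])
    T=c['camera_from_world'];R=T[:3,:3]
    return R.T@(np.array([x*s,y*s,1.])*D-T[:3,3])
def w2px(c,P):
    T=c['camera_from_world'];p=T[:3,:3]@np.array(P,float)+T[:3,3];x,y=p[0]/p[2],p[1]/p[2]
    s=1+c['k1']*(x*x+y*y);K=c['K'];return np.array([K[0,0]*x*s+K[0,2],K[1,1]*y*s+K[1,2]])
def rot(rpy):
    from scipy.spatial.transform import Rotation as Ro
    return Ro.from_euler('xyz',rpy).as_matrix()
def delta(P):
    """tool-frame shift to world TCP target P"""
    o=bot.get_obs();return rot(o['tcp_rot']).T@(np.array(P)-np.array(o['tool_pos']))
E
python3 - <<'E'
from h import *
np.set_printoptions(precision=3,suppress=True)
for n in ('side','top','wrist'):
    c=cap(n,n+'0');T=c['camera_from_world'];print(n,c['K'].tolist(),c['k1'],-T[:3,:3].T@T[:3,3],T[:3,:3].tolist())
print(bot.get_obs(),bot.tcp_to_grasp)
E
```

```text
side [[397.65711195750845, 0.0, 312.91021310451794], [0.0, 397.65711195750845, 197.60985607207482], [0.0, 0.0, 1.0]] 0.028028965963835962 [ 490.641 -652.488  766.591] [[0.9992493769457413, -0.03556166809650274, 0.015363932951623784], [-0.015609519410678363, -0.7326034514733782, -0.6804766901173478], [0.03545455650992505, 0.6797260850162272, -0.7326086429815013]]
top [[482.70384073933764, 0.0, 318.3981388323351], [0.0, 482.70384073933764, 204.90038443526987], [0.0, 0.0, 1.0]] 0.01714675880431966 [ 371.201   20.963 1197.28 ] [[0.0240006268896755, -0.9997051715565617, 0.003679656501416689], [-0.9909225070368041, -0.02427645838932892, -0.1322241982995771], [0.13227454387295118, -0.00047279079624347383, -0.9912130051164917]]
wrist [[285.8515247406295, 0.0, 318.91631879933715], [0.0, 285.8515247406295, 203.2258529294514], [0.0, 0.0, 1.0]] -0.02123087712165367 [113.929 516.49  383.203] [[0.33616182814680695, 0.9418036767107988, -0.0010294809470970006], [0.912122379122207, -0.32529490936943245, 0.2494313281101231], [0.2345804569895878, -0.08478830386531201, -0.9683919416879728]]
{'time': 0.15, 'joint_positions': array([ 1.082,  0.343,  1.525,  0.   ,  1.275, -0.146]), 'dq': array([ 0.   , -0.002, -0.001,  0.002, -0.   ,  0.001]), 'tau': array([  0.001, -43.147, -24.435,   0.072,   0.054,  -0.   ]), 'tool_pos': array([176.297, 494.19 , 226.202]), 'tcp_rot': array([-3.14 , -0.   ,  2.799]), 'contact_force': array([-0.857,  0.244,  0.245]), 'moment': array([ 0.066, -0.055,  0.008]), 'grip_width': 91.7018373902851} 18.8
```

View pics/top0.png

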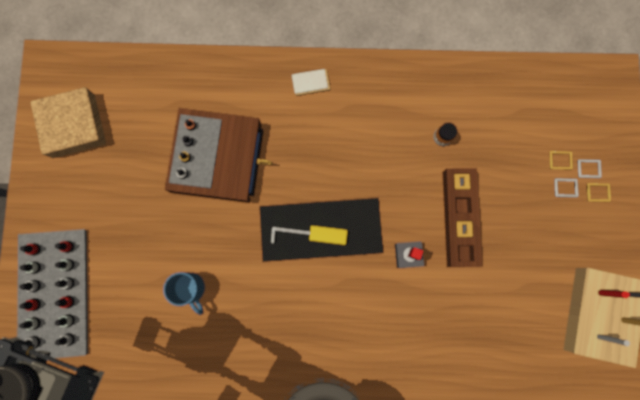

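View pics/side0.png

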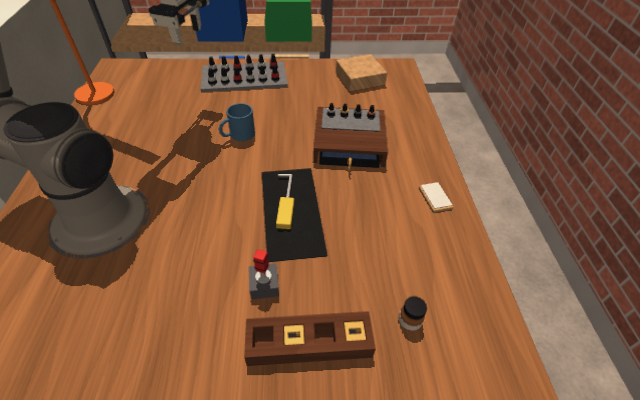

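View pics/wrist0.png

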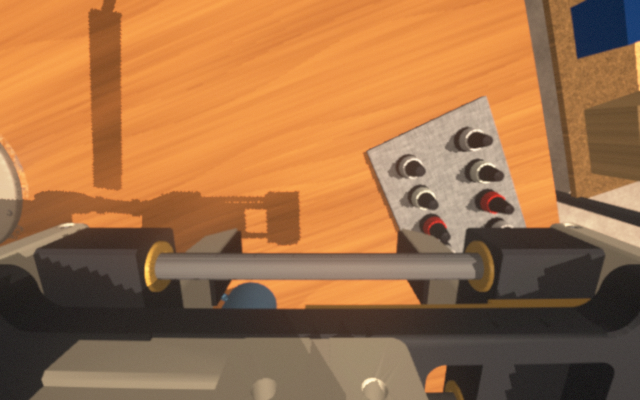

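The top view shows the riser at (213,155) with the brass ring near (264,162). The hook's handle is at (328,235) and its prong at (272,236). Two stamps sit at (462,181) and (465,229), the rod at (415,254), the jar at (447,133) and the mug at (184,290). Next I measure each of these.

```bash
python3 - <<'E'
from h import *
np.set_printoptions(precision=1,suppress=True)
for n in('top','side'):
    c=cap(n);im=c['color'];hsv=cv2.cvtColor(im,cv2.COLOR_RGB2HSV)
    m=cv2.inRange(hsv,(20,120,120),(35,255,255)) 
    k,l,s,ce=cv2.connectedComponentsWithStats(m)
    for i in range(1,k):
        if s[i,4]>15: print(n,'yel',s[i],ce[i])
    m=cv2.inRange(hsv,(0,200,120),(6,255,255))|cv2.inRange(hsv,(174,200,120),(180,255,255))
    k,l,s,ce=cv2.connectedComponentsWithStats(m)
    for i in range(1,k):
        if s[i,4]>25: print(n,'red',s[i],ce[i])
c=cap('top')
def crop(c,x,y,w,h,f,name):
    cv2.imwrite('pics/'+name+'.png',cv2.resize(c['color'][y:y+h,x:x+w,::-1],None,fx=f,fy=f,interpolation=cv2.INTER_CUBIC))
crop(c,160,100,130,105,6,'t_riser');crop(c,255,195,135,70,5,'t_mat');crop(c,390,160,100,110,5,'t_block')
c=cap('side');crop(c,300,95,100,90,6,'s_riser');crop(c,240,240,140,130,5,'s_block')
E
```

```text
top yel [456 175   4  13  30] [457.3 181.1]
top yel [464 176   5  12  31] [466.4 182. ]
top yel [588 185   2  13  20] [588.4 191.7]
top yel [608 188   2  10  16] [608.5 192.5]
top yel [458 223   4  13  32] [459.4 228.3]
top yel [468 223   4  12  36] [469.  228.6]
top yel [309 225  38  20 581] [327.8 234.7]
top red [411 249  12  10  82] [416.1 253.3]
top red [620 292   9   5  35] [623.9 294.1]
side yel [276 197  18  29 420] [284.8 211. ]
side yel [285 326  18  18 188] [293.8 334.6]
```

View pics/t_riser.png

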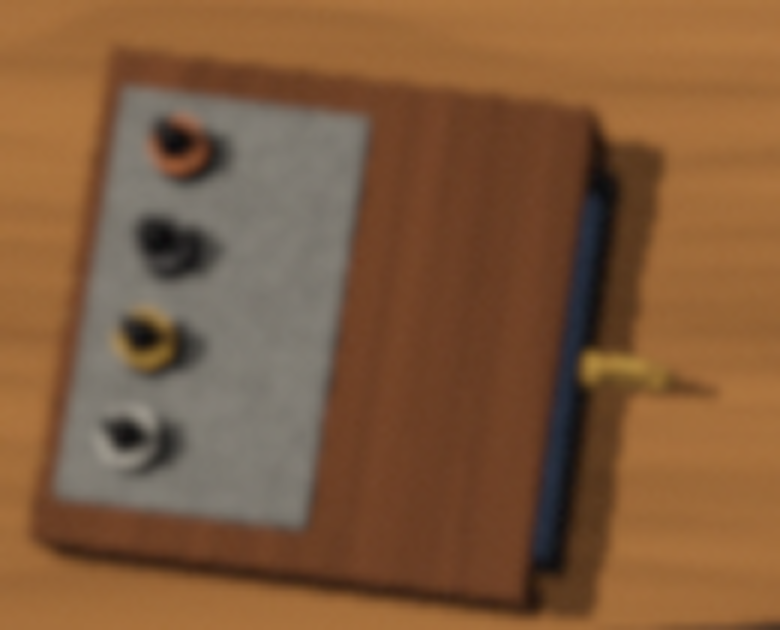

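View pics/t_mat.png

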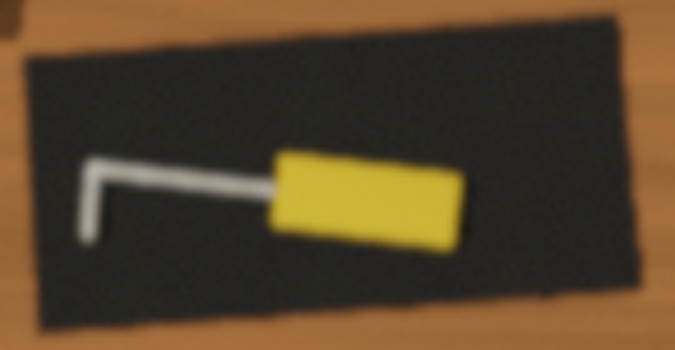

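View pics/t_block.png

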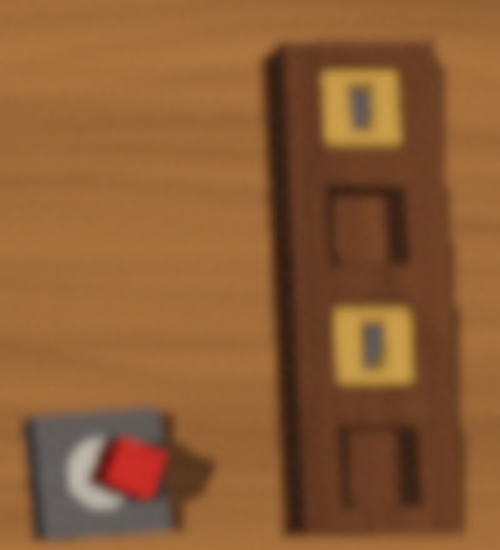

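View pics/s_riser.png

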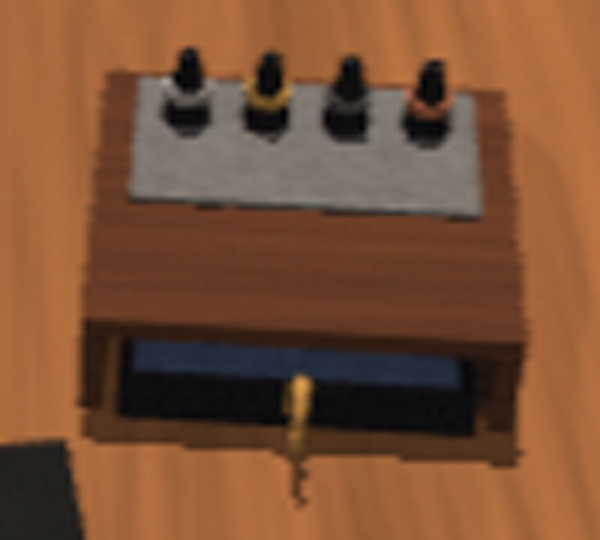

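View pics/s_block.png

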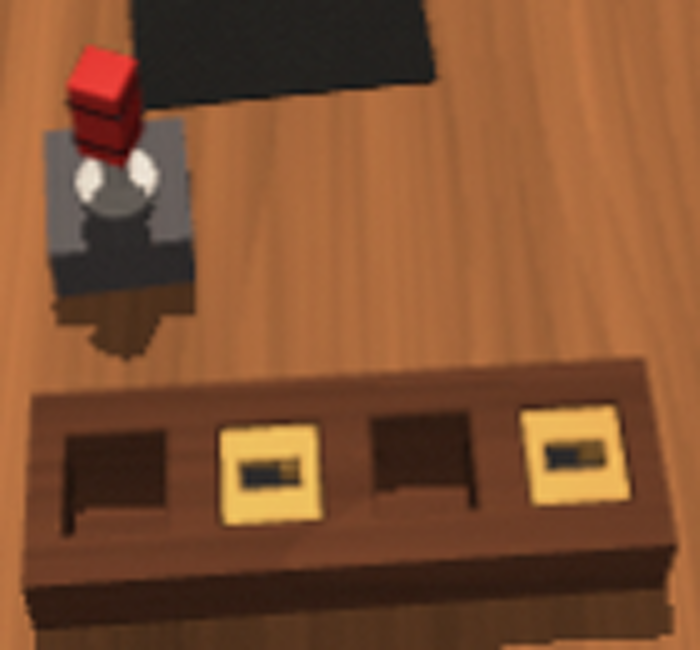

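```bash
python3 - <<'E'
from h import *
np.set_printoptions(precision=1,suppress=True)
c=cap('top');s=cap('side')
def P(c,ox,oy,f,pts,z): return np.array([px2w(c,ox+(x+.5)/f-.5,oy+(y+.5)/f-.5,z)[:2] for x,y in pts])
def ang(a,b): d=b-a;return np.degrees(np.arctan2(d[1],d[0])),np.linalg.norm(d)
r=P(c,160,100,6,[(113,50),(592,110),(530,603),(37,540)],56);print('riser top',r,ang(r[2],r[1]),ang(r[3],r[0]),ang(r[1],r[0]),r.mean(0))
rs=P(s,300,95,6,[(108,72),(505,92),(522,345),(83,322)],56);print('riser side',rs,ang(rs[3],rs[2]),rs.mean(0))
g=P(c,160,100,6,[(585,368),(662,380)],44);print('ring top (z~46)',g)
g=P(s,300,95,6,[(300,380),(300,455)],30);print('ring side',g, P(s,300,95,6,[(300,382)],46),P(s,300,95,6,[(297,455)],14))
h=P(c,255,195,5,[(275,150),(463,172),(457,252),(270,232)],23);print('handle',h,ang(h[1],h[0]),ang(h[2],h[3]),h.mean(0))
k=P(c,255,195,5,[(92,160),(88,243),(275,189)],16);print('prong corner,tip,root',k,ang(k[0],k[1]),ang(k[2],k[0]))
m=P(c,255,195,5,[(25,58),(617,16),(642,287),(40,330)],3);print('mat',m,m.mean(0))
b=P(c,390,160,5,[(321,68),(401,68),(403,148),(324,148)],40);print('stampA',b.mean(0),ang(b[2],b[1]),ang(b[3],b[0]))
b2=P(c,390,160,5,[(333,305),(413,305),(415,386),(336,386)],40);print('stampB',b2.mean(0))
b=P(s,240,240,5,[(520,408),(616,404),(630,500),(532,506)],40);print('stampA side',b.mean(0))
b=P(s,240,240,5,[(219,428),(318,424),(323,521),(222,525)],40);print('stampB side',b.mean(0))
bl=P(c,390,160,5,[(286,44),(433,42),(463,532),(300,532)],42);print('block top',bl,bl.mean(0),ang(bl[3],bl[0]),ang(bl[2],bl[1]))
bl=P(s,240,240,5,[(33,397),(643,358),(675,546),(24,585)],42);print('block side',bl,bl.mean(0),ang(bl[0],bl[1]),ang(bl[3],bl[2]))
t=P(c,390,160,5,[(120,437),(173,449),(152,502),(99,488)],118);print('rod top',t,t.mean(0),ang(t[0],t[1]),ang(t[3],t[2]),ang(t[0],t[3]))
t=P(s,240,240,5,[(87,46),(139,60),(125,92),(70,82)],118);print('rod side',t.mean(0))
t=P(c,390,160,5,[(37,420),(160,411),(173,526),(42,540)],36);print('stand top',t,t.mean(0))
t=P(s,240,240,5,[(45,133),(184,120),(193,242),(50,255)],36);print('stand side',t,t.mean(0))
print(pxd(c,447,132),pxd(s,414,306),pxd(c,183,289))
E
```

```text
riser top [[754.1 368. ]
 [734.  172.3]
 [531.  188.8]
 [551.5 385.8]] (np.float64(-4.648158005055926), np.float64(203.73305678149904)) (np.float64(-5.012736803692875), np.float64(203.391427610683)) (np.float64(84.15169505846859), np.float64(196.71967063785397)) [642.6 278.7]
riser side [[553.2 390.5]
 [755.8 369.8]
 [732.7 172.5]
 [533.  192.3]] (np.float64(-5.669331691150853), np.float64(200.69146887751762)) [643.7 281.3]
ring top (z~46) [[629.6 172.4]
 [625.4 141. ]]
ring side [[634.  179.9]
 [629.  129.1]] [[630.8 160.4]] [[630.7 146.1]]
handle [[478.9  40.7]
 [470.4 -51.2]
 [431.4 -48.9]
 [438.9  42.1]] (np.float64(84.7011469253925), np.float64(92.32864277897147)) (np.float64(85.29472558130809), np.float64(91.32272993053247)) [454.9  -4.3]
prong corner,tip,root [[472.4 130.4]
 [431.8 130.9]
 [460.4  40.3]] (np.float64(179.3478098835481), np.float64(40.66684692087474)) (np.float64(82.37237058826133), np.float64(90.9219898360534))
mat [[ 523.7  166.9]
 [ 552.1 -128.2]
 [ 417.4 -141.6]
 [ 389.2  154.1]] [470.6  12.8]
stampA [ 592.4 -327.7] (np.float64(0.43449721374241657), np.float
[... 478 characters left out ...]
28.3] (np.float64(2.2874238051019145), np.float64(237.9744846786291)) (np.float64(1.7119061095691241), np.float64(237.26418047942417))
rod top [[ 425.8 -194. ]
 [ 421.  -217.6]
 [ 397.3 -208.2]
 [ 402.9 -184.6]] [ 411.7 -201.1] (np.float64(-101.3848542058667), np.float64(24.052903655410383)) (np.float64(-103.396829056282), np.float64(24.17445589318101)) (np.float64(157.6552391062175), np.float64(24.70345395684937))
rod side [ 414.1 -198.3]
stand top [[ 437.1 -170.5]
 [ 442.8 -229.6]
 [ 388.2 -235.5]
 [ 380.  -173. ]] [ 412.  -202.2]
stand side [[ 380.4 -173. ]
 [ 439.9 -168. ]
 [ 445.3 -227.7]
 [ 386.9 -232. ]] [ 413.1 -200.2]
[ 709.2 -287.3   58.7] [ 710.  -288.4   61.6] [316.1 345.1   1.5]
```

```bash
cat >> h.py <<'E'
def go(x,y,z,psi):
    """shift/spin for world TCP target, tool down with yaw psi (deg)"""
    o=bot.get_obs();d=delta((x,y,z));s=-(psi-np.degrees(o['tcp_rot'][2]));s=(s+180)%360-180
    q6=np.degrees(o['joint_positions'][5])
    print('shift',np.round(d,1),'spin',round(s,1),'q6',round(q6,1))
def st():
    o=bot.get_obs();print(round(o['time'],2),np.round(o['tool_pos'],1),np.round(np.degrees(o['tcp_rot']),1),'F',np.round(o['contact_force'],1),'w',round(o['grip_width'],1),'q',np.round(np.degrees(o['joint_positions']),0))
E
python3 - <<'E'
from h import *
go(455.7,5.6,120,85)
c=cap('top')
def P(c,ox,oy,f,pts,z): return np.array([px2w(c,ox+(x+.5)/f-.5,oy+(y+.5)/f-.5,z)[:2] for x,y in pts])
print(P(c,160,100,6,[(613,185),(555,570)],29))
s=cap('side')
print(P(s,300,95,6,[(122,372),(470,388),(470,385)],29))
E
```

```text
shift [-427.3 -366.5  106.7] spin 75.4 q6 -8.4
[[710.72633467 165.9274579 ]
 [548.5894277  183.21921712]]
[[551.53439917 188.14681435]
 [712.79342983 173.89248551]
 [713.09992882 175.97842536]]
```

Call:
carry_out(
  motion=[
    [0,-45,-38,5,8],
    [0,-90,-76,10,16],
    [0,-135,-114,15,24],
    [0,-180,-152,25,32],
    [0,-225,-190,40,40],
    [0,-270,-228,55,48],
    [0,-320,-270,70,56],
    [0,-370,-315,85,65],
    [0,-427,-366,106,75],
    [0,-427,-366,106,75],
  ],
)

```text
time: 1.8
tool_pos: [456.7, 3.4, 120.0]
tcp_rot: [3.142, 0.0, 1.485]
contact_force: [0.6, 0.1, -0.3]
grip_width: 91.9
```

```bash
python3 - <<'E'
from h import *
st()
go(455.7,5.6,120,85)
c=cap('wrist','w1');t=cap('top','top1')
E
```

```text
1.8 [456.7   3.4 120. ] [180.    0.   85.1] F [ 0.6  0.1 -0.3] w 91.9 q [ -9.  20. 106.  -0.  54.  -4.]
shift [ 2.1 -1.1  0. ] spin 0.1 q6 -4.3
```

View pics/w1.png

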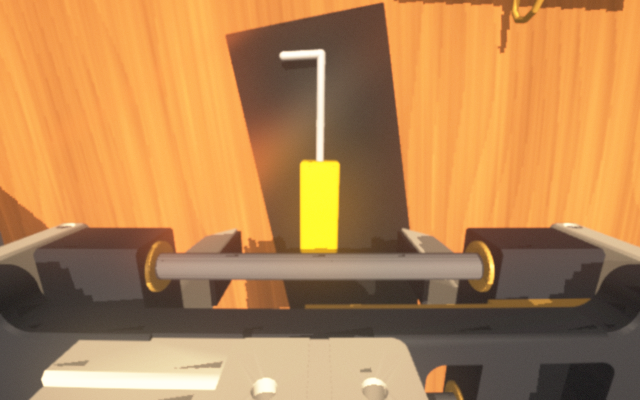

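The wrist view shows the hook upright and centred under the open jaws: handle at (320,205), prong at (300,55), ring at the top edge near (525,10). I check these with rays, then descend.

```bash
python3 - <<'E'
from h import *
np.set_printoptions(precision=1,suppress=True)
c=cap('wrist')
print('handle front corners',px2w(c,300,161,23),px2w(c,339,161,23))
print('shank corner',px2w(c,323,51,16.5),'tip',px2w(c,281,55,16.5))
print('ring',px2w(c,525,12,48),px2w(c,515,10,30))
go(455.7,5.6,6,85)
E
```

```text
handle front corners [443.6  44.9  23. ] [478.  42.  23.]
shank corner [471.4 133.4  16.5] tip [436.2 133.4  16.5]
ring [617.3 140.4  48. ] [621.4 147.8  30. ]
shift [  0.2   0.2 114.3] spin 0.2 q6 -4.2
```

Call:
carry_out(
  motion=[
    [0,1,0,40,0],
    [0,1,0,80,0],
    [0,1,0,105,0],
    [0,1,0,114,0],
    [0,1,0,114,0],
    [0.7,1,0,114,0],
    [1,1,0,114,0],
    [1,1,0,114,0],
    [1,1,0,114,0],
    [1,1,0,114,0],
  ],
)

```text
time: 3.2
tool_pos: [455.6, 6.4, 6.4]
tcp_rot: [-3.141, -0.0, 1.487]
contact_force: [0.8, 0.2, 0.3]
grip_width: 46.5
```

Call:
carry_out(
  motion=[
    [1,0,0,0,0],
    [1,0,0,-20,0],
    [1,0,0,-50,0],
    [1,0,0,-80,0],
    [1,0,0,-100,0],
    [1,0,0,-100,0],
  ],
)

```text
time: 3.95
tool_pos: [456.5, 6.2, 107.4]
tcp_rot: [3.139, -0.0, 1.487]
contact_force: [0.3, 0.9, -0.4]
grip_width: 35.6
```

```bash
python3 - <<'E'
from h import *
st()
cap('wrist','w2');cap('side','s2')
E
```

```text
3.95 [456.5   6.2 107.4] [179.9  -0.   85.2] F [ 0.3  0.9 -0.4] w 35.6 q [ -9.  21. 107.   0.  52.  -4.]
```

View pics/w2.png

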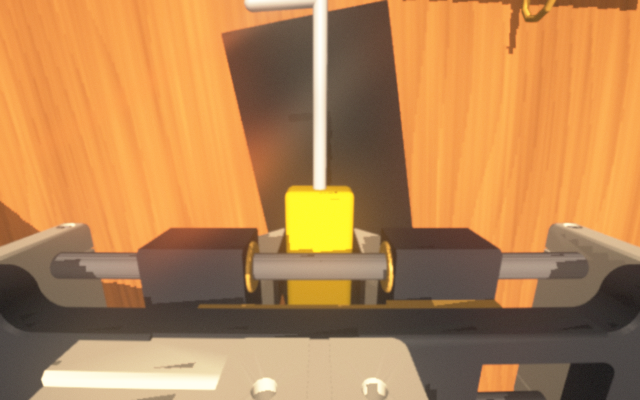

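View pics/s2.png

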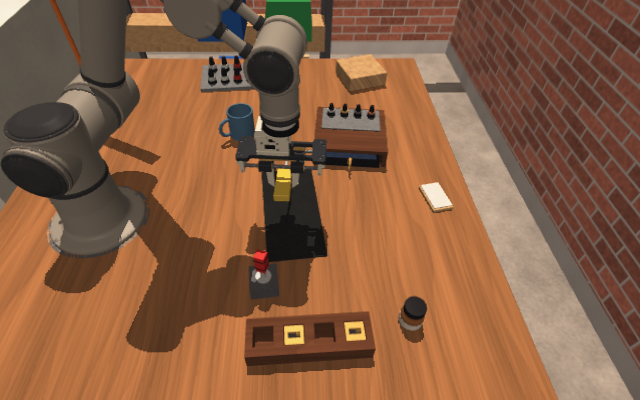

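```bash
python3 - <<'E'
from h import *
np.set_printoptions(precision=1,suppress=True)
c=cap('wrist')
for z in (118,124,130): print(z,px2w(c,287,188,z),px2w(c,353,188,z))
print('shank at handle',px2w(c,320,188,114),'corner',px2w(c,320,0,114),px2w(c,327,3,117))
print(pxd(c,320,195), pxd(c,320,100),pxd(c,320,20),pxd(c,320,150))
t=cap('top');cv2.imwrite('pics/t2.png',cv2.resize(t['color'][90:270,150:400,::-1],None,fx=3,fy=3,interpolation=cv2.INTER_CUBIC))
E
```

```text
118 [442.4  45.  118. ] [476.3  42.1 118. ]
124 [443.2  46.1 124. ] [475.7  43.4 124. ]
130 [444.   47.2 130. ] [475.1  44.6 130. ]
shank at handle [459.3  42.7 114. ] corner [466.6 130.4 114. ] [469.5 127.7 117. ]
[459.1  40.6 121.4] [462.9  86.7 115.5] [465.8 121.6 115.6] [461.   62.6 114.7]
```

View pics/t2.png

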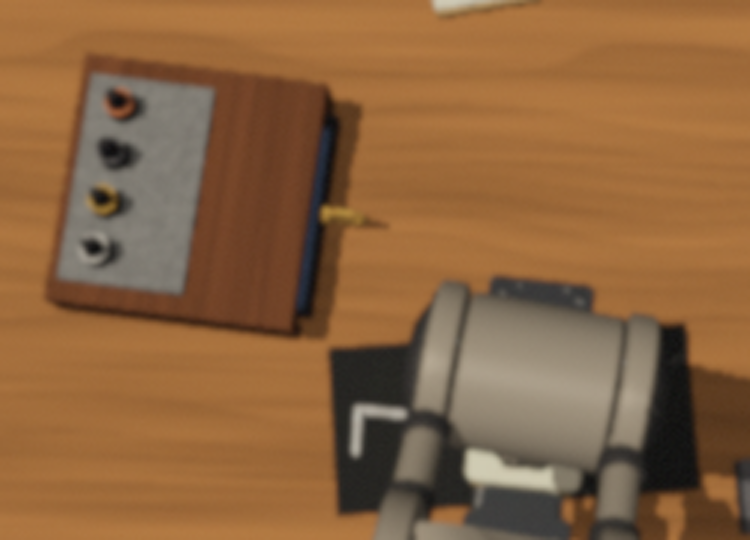

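```bash
python3 - <<'E'
from h import *
go(672.2,24.9,90,84.7)
E
```

```text
shift [ 36.5 215.   14.7] spin 0.5 q6 -4.1
```

Call:
carry_out(
  motion=[
    [1,5,30,2,0],
    [1,10,70,5,0],
    [1,18,110,8,0],
    [1,25,150,11,0],
    [1,33,190,15,0],
    [1,36,215,15,0],
    [1,36,215,15,0],
    [1,36,215,15,0],
  ],
)

```text
time: 5.15
tool_pos: [670.9, 24.4, 88.3]
tcp_rot: [-3.136, -0.0, 1.487]
contact_force: [-0.1, -0.2, -1.3]
grip_width: 35.8
```

```bash
python3 - <<'E'
from h import *
st()
cap('wrist','w3')
t=cap('top');cv2.imwrite('pics/t3.png',cv2.resize(t['color'][90:240,220:360,::-1],None,fx=4,fy=4,interpolation=cv2.INTER_CUBIC))
E
```

```text
5.15 [670.9  24.4  88.3] [-179.7   -0.    85.2] F [-0.1 -0.2 -1.3] w 35.8 q [-4. 42. 71.  0. 67.  0.]
```

View pics/w3.png

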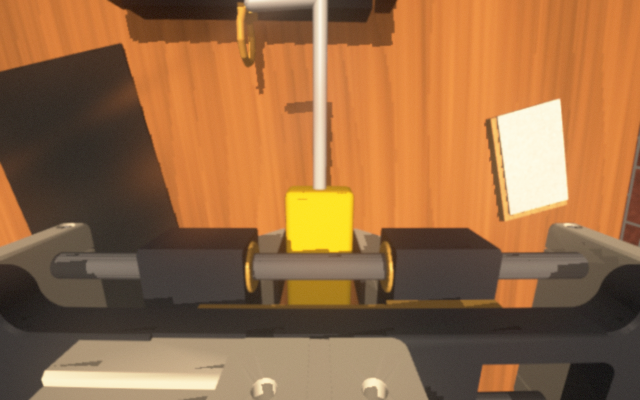

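View pics/t3.png

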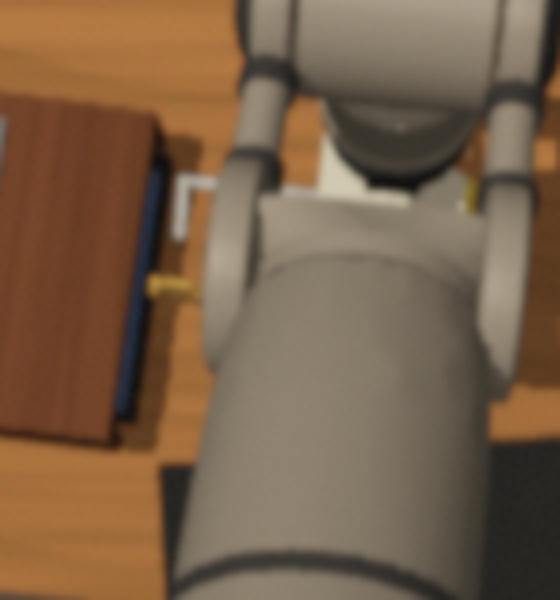

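```bash
python3 - <<'E'
from h import *
np.set_printoptions(precision=1,suppress=True)
c=cap('wrist');t=cap('top')
xr=np.array([.9957,-.0924]);yr=np.array([.0924,.9957])
for C in ((629,155),(627,152)):
  for a in range(0,360,45):
    q=np.array(C)-yr*16*np.cos(np.radians(a));P=[*q,30+16*np.sin(np.radians(a))];print(C,a,w2px(c,P),w2px(t,P), 't3crop',(w2px(t,P)-[220,90])*4)
print('prong corner, tip',px2w(c,327,4,88.3+8),px2w(c,246,3,88.3+6))
f=lambda u,v,z:px2w(t,220+u/4,90+v/4,z)
print(f(183,178,98),f(180,240,98),'ring',f(150,287,40),f(195,290,40))
E
```

```text
(629, 155) 0 [242.8  65.1] [271.3 163.3] t3crop [205.1 293.3]
(629, 155) 45 [238.   53.6] [268.9 162.1] t3crop [195.8 288.4]
(629, 155) 90 [234.9  32.3] [264.1 161.1] t3crop [176.6 284.6]
(629, 155) 135 [236.1  15.3] [259.8 161. ] t3crop [159.  284.2]
(629, 155) 180 [240.4  14.1] [258.4 161.8] t3crop [153.6 287.4]
(629, 155) 225 [245.   27.5] [260.8 163.1] t3crop [163.3 292.2]
(629, 155) 270 [247.4  46.5] [265.5 164. ] t3crop [182.1 296. ]
(629, 155) 315 [246.5  61.6] [269.8 164.1] t3crop [199.3 296.4]
(627, 152) 0 [240.6  69.9] [272.5 164.2] t3crop [209.9 296.6]
(627, 152) 45 [235.7  58.8] [270.1 162.9] t3crop [200.6 291.8]
(627, 152) 90 [232.5  37.8] [265.3 162. ] t3crop [181.4 287.9]
(627, 152) 135 [233.7  20.8] [260.9 161.9] t3crop [163.8 287.5]
(627, 152) 180 [238.2  19.3] [259.6 162.7] t3crop [158.4 290.7]
(627, 152) 225 [242.9  32.4] [262.  163.9] t3crop [168.  295.5]
(627, 152) 270 [245.3  51.2] [266.7 164.8] t3crop [186.8 299.2]
(627, 152) 315 [244.4  66.2] [271.  164.9] t3crop [204.  299.7]
prong corner, tip [685.6 146.9  96.3] [647.8 151.4  94.3]
[681.1 147.6  98. ] [643.9 148.   98. ] ring [628.4 171.9  40. ] [627.3 144.3  40. ]
```

```bash
python3 - <<'E'
from h import *
go(675.4,29,24,85)
E
```

```text
shift [ 4.9  3.7 65.8] spin 0.2 q6 0.3
```

Call:
carry_out(
  motion=[
    [1,5,4,15,0],
    [1,5,4,30,0],
    [1,5,4,45,0],
    [1,5,4,60,0],
    [1,5,4,66,0],
    [1,5,4,66,0],
    [1,5,4,66,0],
  ],
)

```text
time: 6.22
tool_pos: [676.2, 29.0, 24.5]
tcp_rot: [-3.139, -0.0, 1.487]
contact_force: [-0.3, -0.0, -0.6]
grip_width: 36.1
```

```bash
python3 - <<'E'
from h import *
st()
cap('wrist','w4')
t=cap('side');cv2.imwrite('pics/s4.png',cv2.resize(t['color'][90:240,240:440,::-1],None,fx=4,fy=4,interpolation=cv2.INTER_CUBIC))
E
```

```text
6.22 [676.2  29.   24.5] [-179.9   -0.    85.2] F [-0.3 -0.  -0.6] w 36.1 q [-4. 46. 73.  0. 60.  1.]
```

View pics/w4.png

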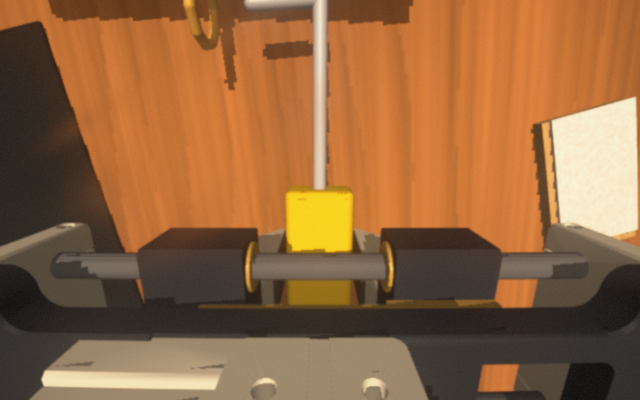

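View pics/s4.png

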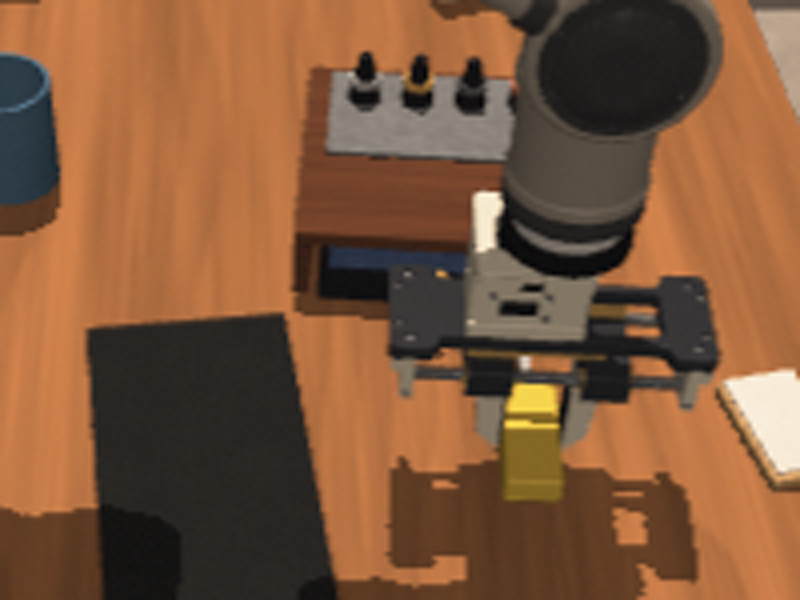

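```bash
python3 - <<'E'
from h import *
np.set_printoptions(precision=1,suppress=True)
c=cap('wrist')
print('prong',px2w(c,283,3,31),px2w(c,247,3,31),'z',pxd(c,300,3),pxd(c,265,3))
for C in ((631,156),(629,154)):
  yr=np.array([.0924,.9957])
  for a in range(0,360,45):
    q=np.array(C)-yr*18.5*np.cos(np.radians(a));P=[*q,30+18.5*np.sin(np.radians(a))];print(C,a,w2px(c,P))
cv2.imwrite('pics/w4c.png',cv2.resize(c['color'][0:80,160:340,::-1],None,fx=4,fy=4,interpolation=cv2.INTER_CUBIC))
E
```

```text
prong [670.4 153.9  31. ] [653.6 155.4  31. ] z [678.3 153.   31.6] [662.2 154.1  32.5]
(631, 156) 0 [203.1  50.1]
(631, 156) 45 [190.4  28.6]
(631, 156) 90 [181.8 -11. ]
(631, 156) 135 [185.  -40.1]
(631, 156) 180 [196.8 -37.5]
(631, 156) 225 [208.3 -10.7]
(631, 156) 270 [213.9  21.7]
(631, 156) 315 [212.   45.6]
(629, 154) 0 [199.8  54.9]
(629, 154) 45 [186.8  34.1]
(629, 154) 90 [178.  -5.]
(629, 154) 135 [181.2 -34.1]
(629, 154) 180 [193.2 -32. ]
(629, 154) 225 [205.   -5.9]
(629, 154) 270 [210.8  26.2]
(629, 154) 315 [208.9  50.1]
```

View pics/w4c.png

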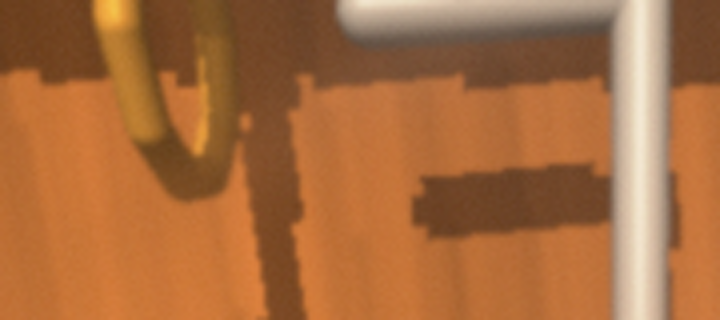

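Call:
carry_out(
  motion=[
    [1,0,-8,0,0],
    [1,0,-16,0,0],
    [1,0,-24,0,0],
    [1,0,-32,0,0],
    [1,0,-39,0,0],
    [1,0,-39,0,0],
    [1,0,-39,0,0],
  ],
)

```text
time: 7.25
tool_pos: [637.6, 32.2, 24.7]
tcp_rot: [-3.14, -0.0, 1.487]
contact_force: [0.5, -1.2, -0.6]
grip_width: 35.8
```

```bash
python3 - <<'E'
from h import *
st()
c=cap('wrist');cv2.imwrite('pics/w5c.png',cv2.resize(c['color'][0:80,200:380,::-1],None,fx=4,fy=4,interpolation=cv2.INTER_CUBIC))
E
```

```text
7.25 [637.6  32.2  24.7] [-179.9   -0.    85.2] F [ 0.5 -1.2 -0.6] w 35.8 q [-4. 43. 81.  0. 56.  1.]
```

View pics/w5c.png

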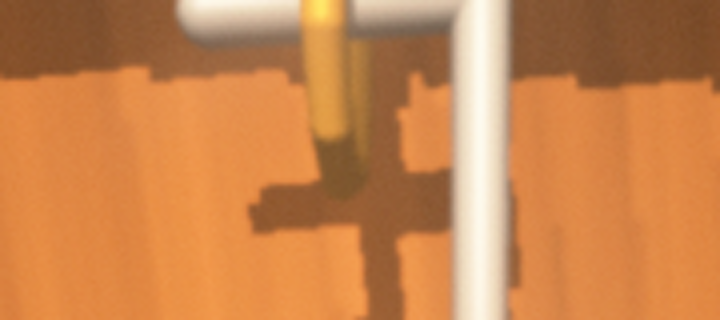

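The prong passes through the ring and its shadow crosses the ring's shadow. Pulling now.

Call:
carry_out(
  motion=[
    [1,-6,0,0,0],
    [1,-12,0,0,0],
    [1,-20,0,0,0],
    [1,-30,0,0,0],
    [1,-40,0,0,0],
    [1,-50,0,0,0],
    [1,-60,0,0,0],
    [1,-70,0,0,0],
    [1,-80,0,0,0],
    [1,-80,0,0,0],
  ],
)

```text
time: 8.55
tool_pos: [631.1, -48.9, 24.7]
tcp_rot: [-3.14, 0.0, 1.486]
contact_force: [0.1, 0.0, -1.4]
grip_width: 35.5
```

```bash
python3 - <<'E'
from h import *
st()
cap('wrist','w6')
c=cap('side');cv2.imwrite('pics/s6.png',cv2.resize(c['color'][90:240,240:440,::-1],None,fx=4,fy=4,interpolation=cv2.INTER_CUBIC))
E
```

```text
8.55 [631.1 -48.9  24.7] [-179.9    0.    85.1] F [ 0.1  0.  -1.4] w 35.5 q [-11.  43.  82.  -0.  56.  -6.]
```

View pics/w6.png

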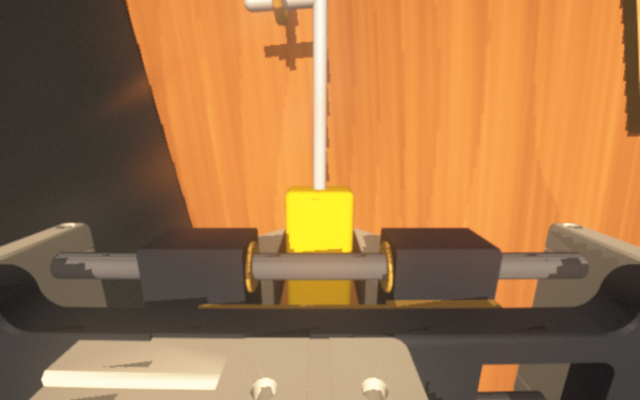

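View pics/s6.png

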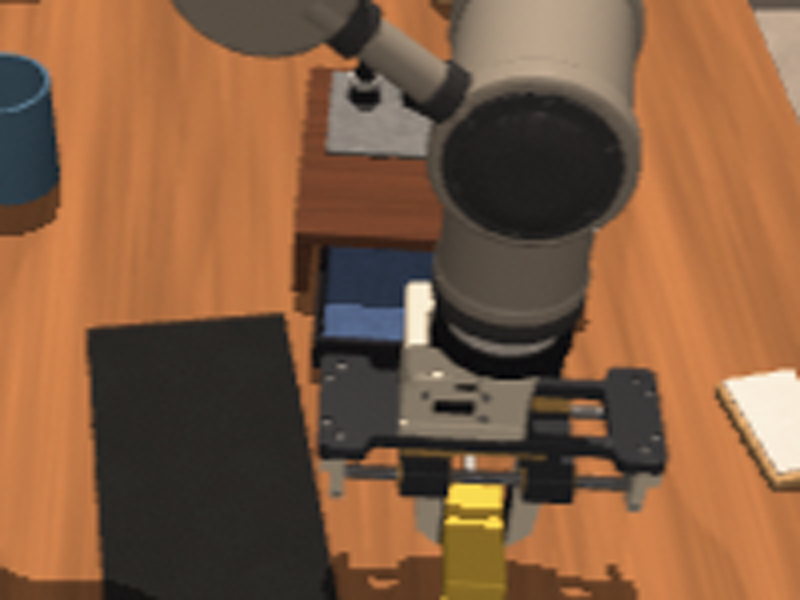

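Call:
carry_out(
  motion=[
    [1,-8,0,0,0],
    [1,-17,0,0,0],
    [1,-26,0,0,0],
    [1,-35,0,0,0],
    [1,-44,0,0,0],
    [1,-52,0,0,0],
    [1,-59,0,0,0],
    [1,-64,0,0,0],
    [1,-67,0,0,0],
    [1,-67,0,0,0],
  ],
)

```text
time: 9.9
tool_pos: [625.4, -115.1, 24.8]
tcp_rot: [-3.14, 0.0, 1.487]
contact_force: [-0.0, 0.5, -2.2]
grip_width: 35.9
```

```bash
python3 - <<'E'
from h import *
st()
cap('wrist','w7')
c=cap('top');cv2.imwrite('pics/t7.png',cv2.resize(c['color'][90:290,150:400,::-1],None,fx=3,fy=3,interpolation=cv2.INTER_CUBIC))
E
```

```text
9.9 [ 625.4 -115.1   24.8] [-179.9    0.    85.2] F [-0.   0.5 -2.2] w 35.9 q [-17.  43.  81.  -0.  56. -12.]
```

View pics/t7.png

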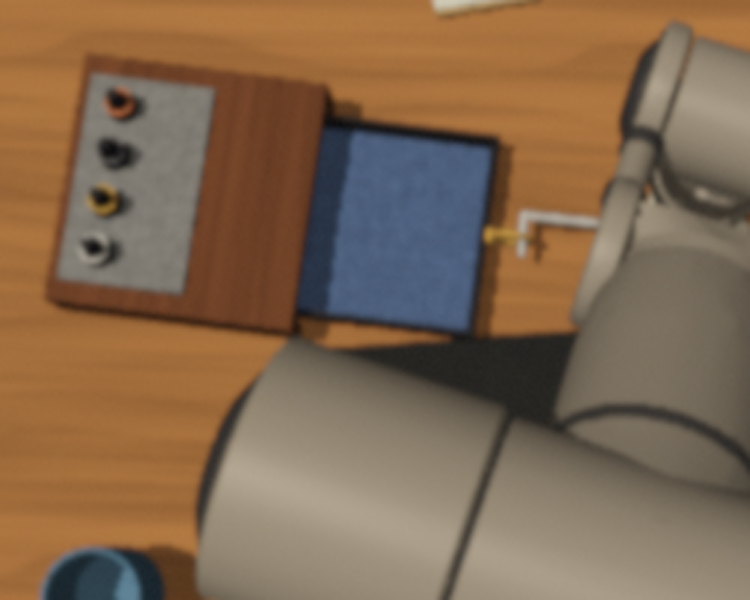

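```bash
python3 - <<'E'
from h import *
np.set_printoptions(precision=1,suppress=True)
c=cap('top')
f=lambda u,v,z:px2w(c,150+(u+.5)/3-.5,90+(v+.5)/3-.5,z)
for p in ((498,140),(471,334)): print(f(*p,29))
E
```

```text
[699.   31.3  29. ]
[536.   49.3  29. ]
```

Call:
carry_out(
  motion=[
    [1,-2,0,0,0],
    [1,-4,0,0,0],
    [1,-6,0,0,0],
    [1,-6,0,0,0],
  ],
)

```text
time: 10.55
tool_pos: [624.7, -116.8, 24.5]
tcp_rot: [-3.139, -0.005, 1.486]
contact_force: [1.3, 15.4, -1.7]
grip_width: 35.6
```

```bash
python3 - <<'E'
from h import *
np.set_printoptions(precision=1,suppress=True)
st()
c=cap('top');cv2.imwrite('pics/t8.png',cv2.resize(c['color'][110:210,250:350,::-1],None,fx=6,fy=6,interpolation=cv2.INTER_CUBIC))
E
```

```text
10.55 [ 624.7 -116.8   24.5] [-179.8   -0.3   85.2] F [ 1.3 15.4 -1.7] w 35.6 q [-18.  43.  81.   0.  56. -13.]
```

View pics/t8.png

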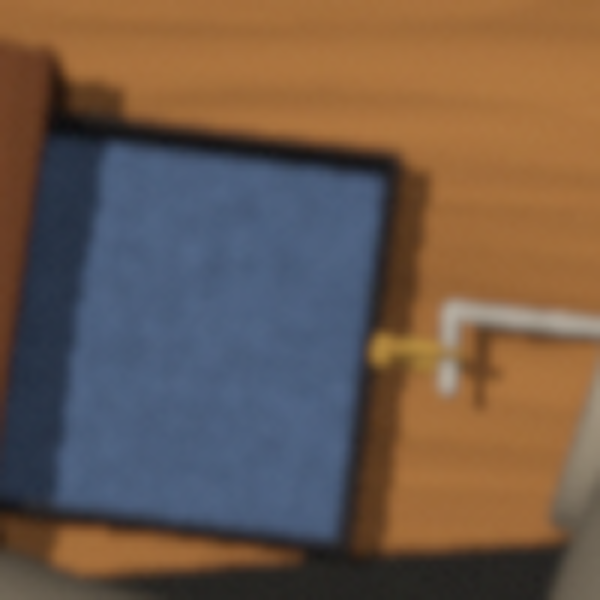

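The force rose to 15 N, so the tray is at its end stop. Now I centre the prong in the ring, slide it out sideways and lift.

Call:
carry_out(
  motion=[
    [1,5,0,0,0],
    [1,9,0,0,0],
    [1,9,0,0,0],
    [1,9,12,0,0],
    [1,9,24,0,0],
    [1,9,36,0,0],
    [1,9,44,0,0],
    [1,9,44,0,0],
    [1,9,44,-40,0],
    [1,9,44,-80,0],
  ],
)

```text
time: 11.85
tool_pos: [668.6, -112.0, 104.7]
tcp_rot: [-3.137, -0.006, 1.486]
contact_force: [0.2, -0.3, -0.8]
grip_width: 36.1
```

```bash
python3 - <<'E'
from h import *
np.set_printoptions(precision=1,suppress=True)
st()
c=cap('top');cv2.imwrite('pics/t9.png',cv2.resize(c['color'][110:210,250:350,::-1],None,fx=6,fy=6,interpolation=cv2.INTER_CUBIC))
cap('wrist','w9')
go(456,5.5,80,85)
E
```

```text
11.85 [ 668.6 -112.   104.7] [-179.7   -0.3   85.2] F [ 0.2 -0.3 -0.8] w 36.1 q [-16.  42.  69.   0.  70. -11.]
shift [  99.6 -225.2   28.9] spin 0.2 q6 -11.4
```

View pics/t9.png

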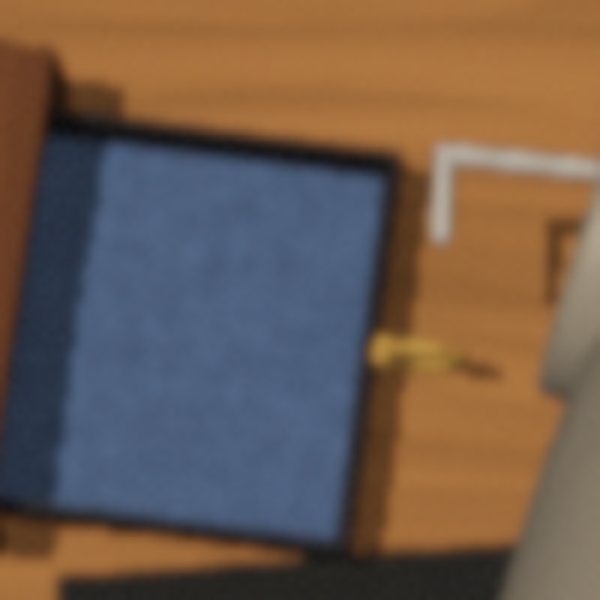

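View pics/w9.png

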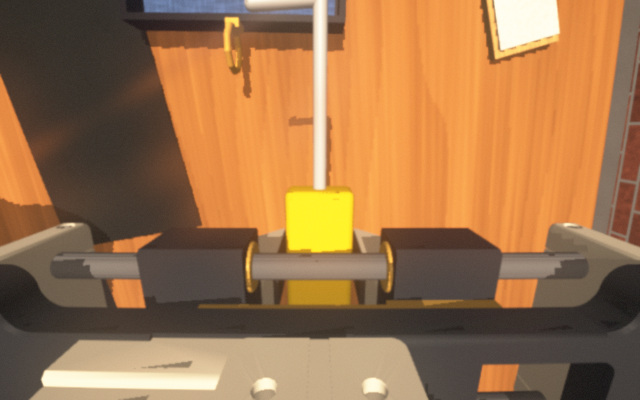

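```bash
python3 - <<'E'
from h import *
go(450,-20,60,85)
E
```

```text
shift [  73.6 -229.1   48.8] spin 0.2 q6 -11.4
```

Call:
carry_out(
  motion=[
    [1,8,-40,0,0],
    [1,22,-80,0,0],
    [1,36,-120,0,0],
    [1,50,-160,5,0],
    [1,64,-200,20,0],
    [1,73,-229,40,0],
    [1,73,-229,49,0],
    [1,73,-229,49,0],
  ],
)

```text
time: 12.95
tool_pos: [450.4, -20.9, 59.4]
tcp_rot: [3.136, -0.003, 1.486]
contact_force: [0.9, -1.4, -0.5]
grip_width: 35.7
```

```bash
python3 - <<'E'
from h import *
st();go(450,-20,8,85)
E
```

```text
12.95 [450.4 -20.9  59.4] [179.7  -0.2  85.2] F [ 0.9 -1.4 -0.5] w 35.7 q [-13.  25. 111.   0.  44.  -8.]
shift [ 0.7 -0.8 51.4] spin 0.2 q6 -8.0
```

Call:
carry_out(
  motion=[
    [1,0,0,20,0],
    [1,0,0,36,0],
    [1,0,0,44,0],
    [1,0,0,48,0],
    [1,0,0,50,0],
    [1,0,0,51,0],
    [1,0,0,52,0],
    [1,0,0,52,0],
  ],
)

```text
time: 13.95
tool_pos: [450.8, -20.7, 7.6]
tcp_rot: [3.135, -0.003, 1.487]
contact_force: [-0.1, -0.1, -0.7]
grip_width: 35.9
```

```bash
python3 - <<'E'
from h import *
st();
E
```

```text
13.95 [450.8 -20.7   7.6] [179.6  -0.2  85.2] F [-0.1 -0.1 -0.7] w 35.9 q [-13.  30. 113.   0.  36.  -8.]
```

Call:
carry_out(
  motion=[
    [1,0,0,1,0],
    [1,0,0,1.5,0],
    [1,0,0,2,0],
  ],
)

```text
time: 14.32
tool_pos: [450.9, -20.7, 6.4]
tcp_rot: [3.135, -0.003, 1.487]
contact_force: [-2.7, 1.3, 15.9]
grip_width: 35.8
```

Call:
carry_out(
  motion=[
    [1,0,0,1,0],
    [1,0,0,1.5,0],
    [1,0,0,1.5,0],
  ],
)

```text
time: 14.7
tool_pos: [451.0, -20.7, 6.4]
tcp_rot: [3.134, -0.003, 1.487]
contact_force: [-5.3, 0.6, 20.2]
grip_width: 35.6
```

Contact at TCP z = 6.4. Release and rise.

Call:
carry_out(
  motion=[
    [0.8,0,0,-0.5,0],
    [0.4,0,0,-0.5,0],
    [0,0,0,-0.5,0],
    [0,0,0,-0.5,0],
    [0,0,0,-0.5,0],
    [0,0,0,-0.5,0],
    [0,0,0,-30,0],
    [0,0,0,-70,0],
    [0,0,0,-110,0],
    [0,0,0,-150,0],
  ],
)

```text
time: 15.95
tool_pos: [449.6, -21.0, 157.7]
tcp_rot: [3.134, -0.003, 1.487]
contact_force: [0.6, -1.1, -0.2]
grip_width: 91.5
```

```bash
python3 - <<'E'
from h import *
st();cap('wrist','w10')
go(413,-201,200,75)
E
```

```text
15.95 [449.6 -21.  157.7] [179.6  -0.2  85.2] F [ 0.6 -1.1 -0.2] w 91.5 q [-13.  16. 105.   0.  59.  -8.]
shift [-182.1  -23.4  -38.3] spin 10.2 q6 -7.9
```

View pics/w10.png

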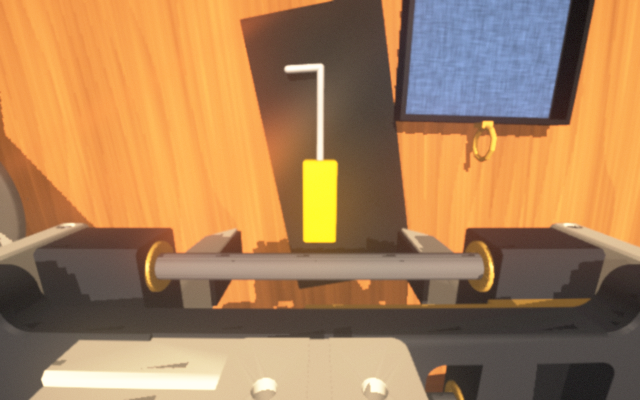

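```bash
python3 - <<'E'
from h import *
go(385,-320,190,75)
E
```

```text
shift [-303.1  -41.5  -28.8] spin 10.2 q6 -7.9
```

Call:
carry_out(
  motion=[
    [0,-50,-7,-28,5],
    [0,-100,-14,-28,10],
    [0,-150,-21,-28,10],
    [0,-200,-28,-28,10],
    [0,-250,-35,-28,10],
    [0,-303,-41,-28,10],
    [0,-303,-41,-28,10],
    [0,-303,-41,-28,10],
  ],
)

```text
time: 17.0
tool_pos: [385.3, -319.4, 188.7]
tcp_rot: [3.128, -0.006, 1.312]
contact_force: [-0.2, 0.1, -0.7]
grip_width: 91.8
```

```bash
python3 - <<'E'
from h import *
st();cap('wrist','w11')
t=cap('top');cv2.imwrite('pics/t11.png',cv2.resize(t['color'][230:290,380:460,::-1],None,fx=8,fy=8,interpolation=cv2.INTER_CUBIC))
E
```

```text
17.0 [ 385.3 -319.4  188.7] [179.2  -0.3  75.2] F [-0.2  0.1 -0.7] w 91.8 q [-49.  19.  95.   1.  66. -34.]
```

View pics/w11.png

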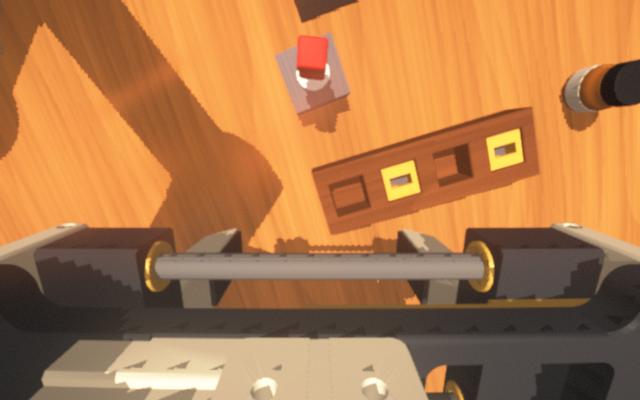

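View pics/t11.png

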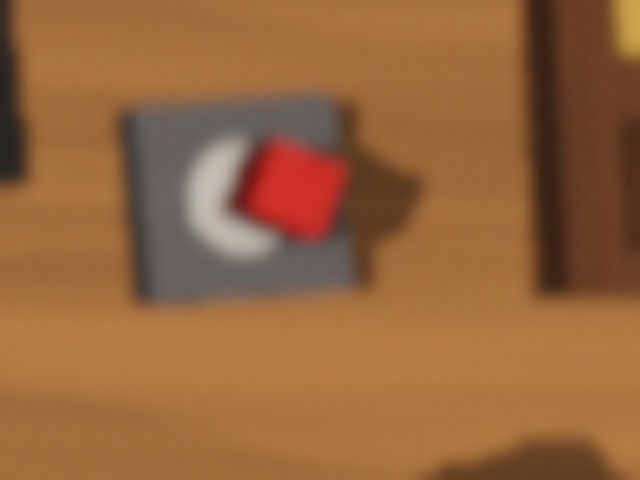

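```bash
python3 - <<'E'
from h import *
np.set_printoptions(precision=1,suppress=True)
st()
c=cap('wrist');t=cap('top')
a=cv2.resize(c['color'][20:120,260:360,::-1],None,fx=6,fy=6,interpolation=cv2.INTER_CUBIC);cv2.imwrite('pics/w11a.png',a)
a=cv2.resize(c['color'][100:240,300:560,::-1],None,fx=3,fy=3,interpolation=cv2.INTER_CUBIC);cv2.imwrite('pics/w11b.png',a)
# top face from top view
f=lambda u,v,z:px2w(t,380+(u+.5)/8-.5,230+(v+.5)/8-.5,z)[:2]
q=np.array([f(281,135,118),f(349,158,118),f(318,242,118),f(243,200,118)]);print(q,q.mean(0))
for i in range(4):
    d=q[(i+1)%4]-q[i];print(np.degrees(np.arctan2(d[1],d[0]))%90,np.linalg.norm(d))
E
```

```text
17.1 [ 385.7 -318.8  189.1] [179.2  -0.3  75.3] F [-0.5  0.7 -0.5] w 91.6 q [-49.  19.  95.   1.  66. -34.]
[[ 427.1 -196.5]
 [ 421.1 -215.4]
 [ 397.7 -206.6]
 [ 408.8 -185.8]] [ 413.7 -201.1]
72.60695429229025 19.806708858022986
69.5998116704933 25.0341405448765
61.92041298554423 23.561828211970074
59.87920897979615 21.150164719493127
```

View pics/w11a.png

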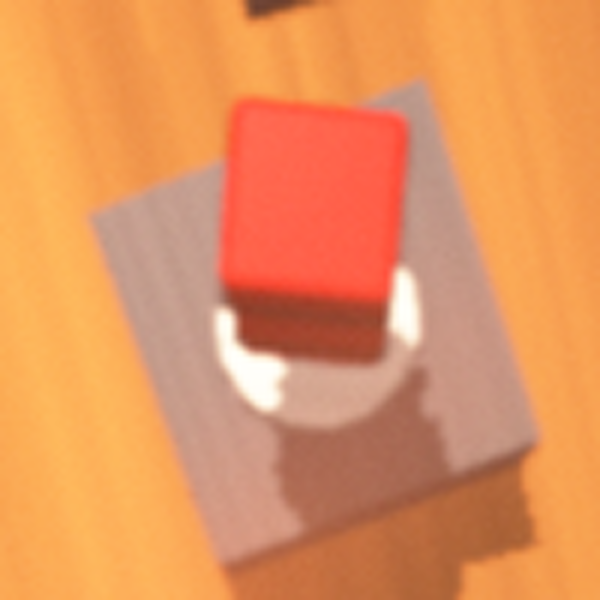

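View pics/w11b.png

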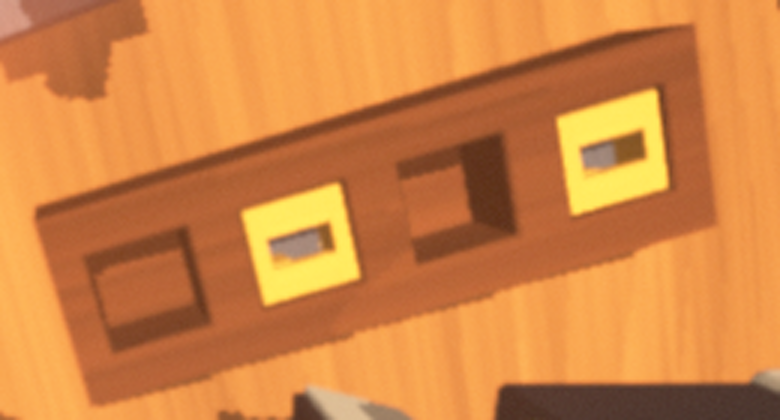

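```bash
python3 - <<'E'
from h import *
np.set_printoptions(precision=1,suppress=True)
c=cap('wrist')
def P(ox,oy,f,pts,z): return np.array([px2w(c,ox+(x+.5)/f-.5,oy+(y+.5)/f-.5,z)[:2] for x,y in pts])
def rep(n,q):
    print(n,q.mean(0),'ang%90',[round(float(np.degrees(np.arctan2(*(q[(i+1)%4]-q[i])[::-1]))%90),1) for i in range(4)],'len',[round(float(np.linalg.norm(q[(i+1)%4]-q[i])),1) for i in range(4)])
rep('rod',P(260,20,6,[(236,98),(410,114),(388,300),(220,280)],118))
rep('rod foot of handle (z68)',P(260,20,6,[(240,330),(385,345),(383,362),(240,345)],68))
rep('stand',P(260,20,6,[(93,214),(422,80),(540,440),(226,564)],36))
rep('stA',P(300,100,3,[(556,118),(655,88),(668,188),(572,214)],40))
rep('stB',P(300,100,3,[(241,211),(343,182),(360,277),(264,306)],40))
rep('slotA',P(300,100,3,[(580,148),(645,130),(648,158),(588,173)],40))
rep('slotB',P(300,100,3,[(266,240),(328,222),(334,247),(274,264)],40))
rep('block',P(300,100,3,[(37,213),(692,26),(715,222),(95,403)],42))
E
```

```text
rod [ 413.3 -200.2] ang%90 [70.7, 68.3, 69.1, 68.9] len [21.1, 21.1, 20.8, 20.5]
rod foot of handle (z68) [ 410.6 -207.9] ang%90 [69.9, 68.3, 69.1, 74.4] len [22.0, 2.4, 21.8, 2.1]
stand [ 413.8 -200.3] ang%90 [5.8, 5.6, 6.0, 6.0] len [58.1, 59.5, 57.7, 59.6]
stA [ 593.3 -325.5] ang%90 [2.4, 2.3, 0.7, 2.8] len [36.1, 36.9, 35.8, 35.9]
stB [ 477.9 -329.6] ang%90 [1.3, 90.0, 2.6, 1.7] len [37.7, 36.0, 36.6, 36.8]
slotA [ 594.2 -325.5] ang%90 [1.0, 0.8, 89.5, 10.9] len [23.8, 10.3, 22.1, 9.9]
slotB [ 477.5 -329. ] ang%90 [1.7, 2.9, 1.4, 6.6] len [23.2, 9.6, 22.5, 9.5]
block [ 507.2 -327.6] ang%90 [1.2, 2.3, 2.1, 1.9] len [236.3, 71.4, 236.7, 75.0]
```

```bash
python3 - <<'E'
from h import *
go(413.4,-200.4,140,69.2)
E
```

```text
shift [121.5  -4.3  49.9] spin 6.1 q6 -34.4
```

Call:
carry_out(
  motion=[
    [0,40,-1,0,3],
    [0,80,-3,0,6],
    [0,121,-4,0,6],
    [0,121,-4,20,6],
    [0,121,-4,40,6],
    [0,121,-4,50,6],
    [0,121,-4,50,6],
    [0,121,-4,50,6],
  ],
)

```text
time: 18.25
tool_pos: [413.9, -201.2, 140.4]
tcp_rot: [3.126, -0.006, 1.209]
contact_force: [0.1, -0.2, -0.2]
grip_width: 91.9
```

```bash
python3 - <<'E'
from h import *
st();go(413.4,-200.4,79,69.2)
E
```

```text
18.25 [ 413.9 -201.2  140.4] [179.1  -0.3  69.3] F [ 0.1 -0.2 -0.2] w 91.9 q [-36.  18. 105.   1.  56. -16.]
shift [ 0.2 -1.7 61.4] spin 0.1 q6 -15.5
```

Call:
carry_out(
  motion=[
    [0,0,-2,20,0],
    [0,0,-2,40,0],
    [0,0,-2,55,0],
    [0,0,-2,61,0],
    [0,0,-2,61,0],
    [0.6,0,-2,61,0],
    [0.8,0,-2,61,0],
    [1,0,-2,61,0],
    [1,0,-2,61,0],
    [1,0,-2,61,0],
  ],
)

```text
time: 19.5
tool_pos: [413.1, -200.5, 79.5]
tcp_rot: [3.126, -0.006, 1.209]
contact_force: [-0.5, -0.3, -0.8]
grip_width: 46.7
```

Call:
carry_out(
  motion=[
    [1,0,0,0,0],
    [1,0,0,0,0],
  ],
)

```text
time: 19.75
tool_pos: [413.1, -200.5, 79.4]
tcp_rot: [3.126, -0.006, 1.209]
contact_force: [-0.4, 0.2, 0.3]
grip_width: 26.8
```

```bash
python3 - <<'E'
from h import *
st()
E
```

```text
19.75 [ 413.1 -200.5   79.4] [179.1  -0.3  69.3] F [-0.4  0.2  0.3] w 26.8 q [-36.  23. 109.   1.  47. -16.]
```

Call:
carry_out(
  motion=[
    [1,0,0,0,0],
    [1,0,0,0,0],
    [1,0,0,0,0],
    [1,0,0,-15,0],
    [1,0,0,-35,0],
    [1,0,0,-60,0],
    [1,0,0,-80,0],
    [1,0,0,-100,0],
    [1,0,0,-100,0],
  ],
)

```text
time: 20.88
tool_pos: [412.2, -201.0, 180.3]
tcp_rot: [3.123, -0.005, 1.209]
contact_force: [0.6, 0.6, -1.2]
grip_width: 21.8
```

```bash
python3 - <<'E'
from h import *
st()
cap('wrist','w12')
t=cap('side');cv2.imwrite('pics/s12.png',cv2.resize(t['color'][180:320,200:340,::-1],None,fx=5,fy=5,interpolation=cv2.INTER_CUBIC))
E
```

```text
20.88 [ 412.2 -201.   180.3] [178.9  -0.3  69.3] F [ 0.6  0.6 -1.2] w 21.8 q [-36.  15. 102.   1.  62. -16.]
```

View pics/w12.png

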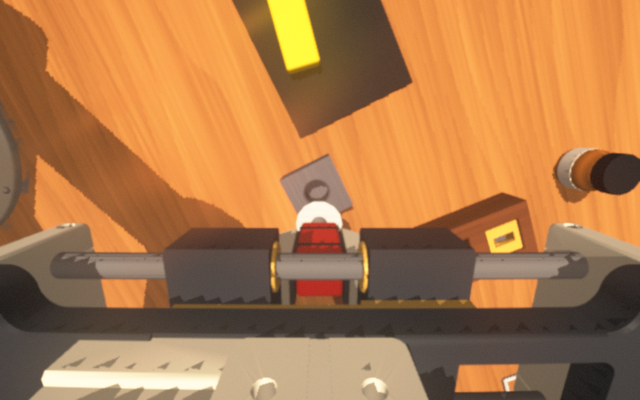

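View pics/s12.png

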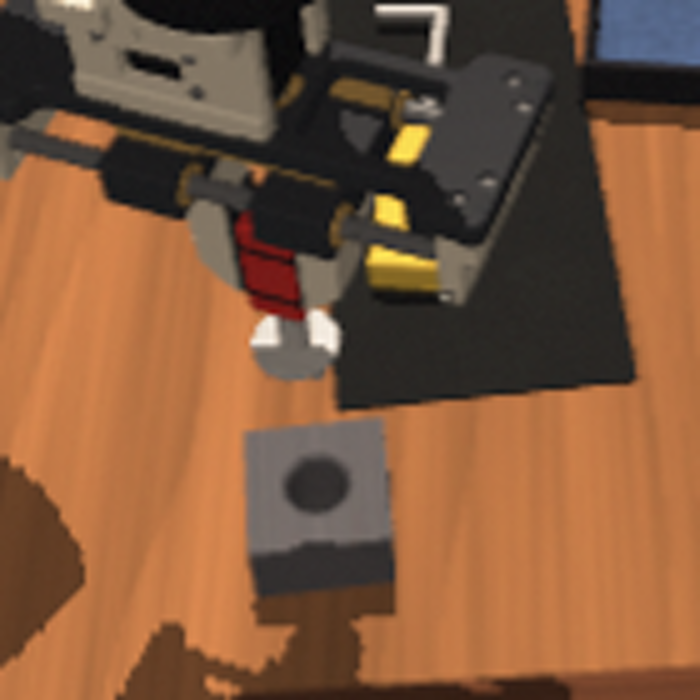

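Call:
carry_out(
  motion=[
    [1,0,0,-40,0],
    [1,0,0,-80,0],
    [1,0,0,-120,0],
    [1,0,0,-160,0],
    [1,0,0,-200,0],
    [1,0,0,-240,0],
    [1,0,0,-280,0],
    [1,0,0,-320,0],
    [1,0,0,-320,0],
  ],
)

```text
time: 22.1
tool_pos: [406.8, -200.9, 500.0]
tcp_rot: [3.123, -0.005, 1.209]
contact_force: [-0.5, -0.1, -1.6]
grip_width: 21.8
```

```bash
python3 - <<'E'
from h import *
st()
t=cap('side');p=w2px(t,[412,-201,470]);print(p);u,v=map(int,p)
cv2.imwrite('pics/s13.png',cv2.resize(t['color'][max(0,v-40):v+40,u-40:u+40,::-1],None,fx=7,fy=7,interpolation=cv2.INTER_CUBIC))
E
```

```text
22.1 [ 406.8 -200.9  500. ] [178.9  -0.3  69.3] F [-0.5 -0.1 -1.6] w 21.8 q [-36.   8.  61.   1. 110. -15.]
[237.05088307  99.9428138 ]
```

View pics/s13.png

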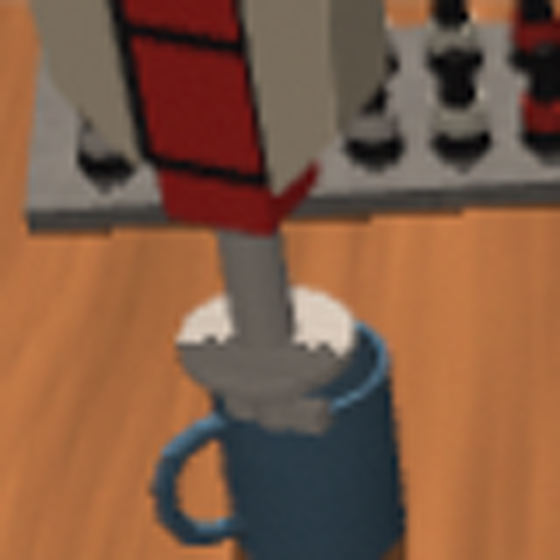

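```bash
cat >> h.py <<'E'
TIP=58.9
def tip(L=None):
    o=bot.get_obs();return np.array(o['tool_pos'])+rot(o['tcp_rot'])@[0,0,L or TIP]
def gotip(x,y,z,psi,L=None):
    """shift for rod tip target incl. the offset change by the spin"""
    o=bot.get_obs();R=rot(o['tcp_rot']);s=-(psi-np.degrees(o['tcp_rot'][2]));s=(s+180)%360-180
    R2=R@rot([0,0,np.radians(s)])
    t=np.array([x,y,z])-R2@[0,0,L or TIP]
    print('tip',np.round(tip(L),1),'shift',np.round(R.T@(t-np.array(o['tool_pos'])),1),'spin',round(s,1))
E
python3 - <<'E'
from h import *
gotip(594,-325.3,80,91.9)
E
```

```text
tip [ 407.5 -200.7  439.2] shift [-52.7 213.1 362.1] spin -22.6
```

Call:
carry_out(
  motion=[
    [1,-6,25,45,-5],
    [1,-12,50,85,-10],
    [1,-18,75,125,-15],
    [1,-25,100,165,-20],
    [1,-32,130,205,-22.6],
    [1,-40,160,245,-22.6],
    [1,-46,190,285,-22.6],
    [1,-52,213,320,-22.6],
    [1,-52.7,213,352,-22.6],
    [1,-52.7,213,362,-22.6],
  ],
)

```text
time: 23.4
tool_pos: [590.8, -323.7, 133.8]
tcp_rot: [3.132, -0.005, 1.604]
contact_force: [0.1, -0.2, -0.4]
grip_width: 21.8
```

Call:
carry_out(
  motion=[
    [1,0,0,0,0],
    [1,0,0,0,0],
  ],
)

```text
time: 23.65
tool_pos: [590.8, -323.7, 134.5]
tcp_rot: [3.132, -0.005, 1.604]
contact_force: [-0.1, -0.6, -0.3]
grip_width: 21.8
```

```bash
python3 - <<'E'
from h import *
st();gotip(594,-325.3,80,91.9)
cap('wrist','w14')
t=cap('side');p=w2px(t,[594,-325,60]);print(p);u,v=map(int,p)
cv2.imwrite('pics/s14.png',cv2.resize(t['color'][v-50:v+50,u-50:u+50,::-1],None,fx=6,fy=6,interpolation=cv2.INTER_CUBIC))
E
```

```text
23.65 [ 590.8 -323.7  134.5] [179.4  -0.3  91.9] F [-0.1 -0.6 -0.3] w 21.8 q [-35.  39.  69.   1.  72. -38.]
tip [ 591.4 -323.4   75.6] shift [-2.   2.6 -4.4] spin -0.0
[356.22946782 325.93171757]
```

View pics/w14.png

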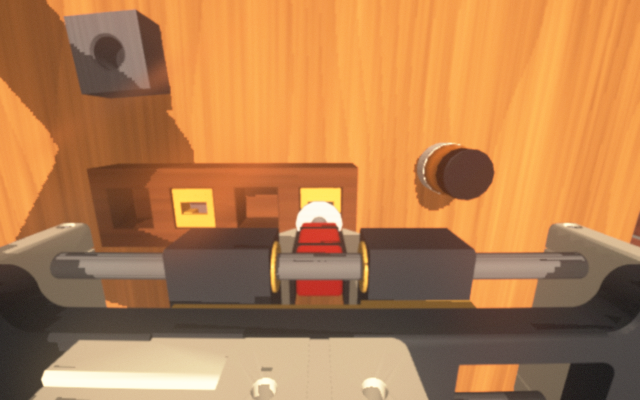

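View pics/s14.png

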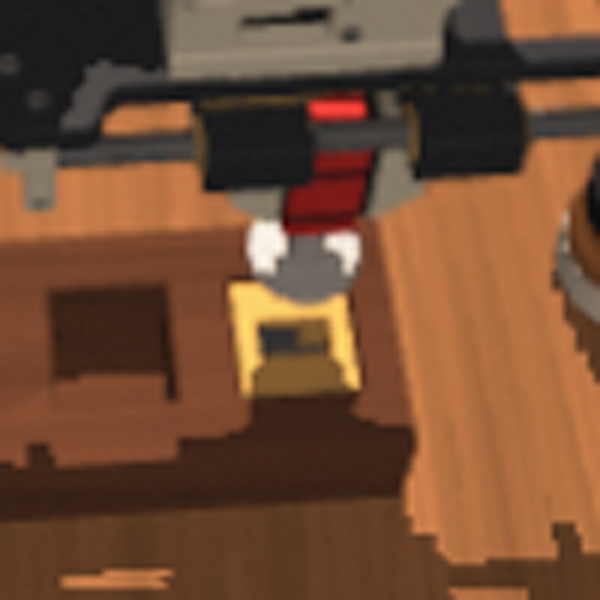

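```bash
python3 - <<'E'
from h import *
np.set_printoptions(precision=1,suppress=True)
c=cap('wrist')
a=cv2.resize(c['color'][150:250,260:380,::-1],None,fx=6,fy=6,interpolation=cv2.INTER_CUBIC);cv2.imwrite('pics/w15.png',a)
s=cap('side')
print('predicted tip etc side', w2px(s,tip()), 'collar', w2px(s,tip()+[0,0,17.5]))
E
```

```text
predicted tip etc side [355.8 321.4] collar [356.7 316.9]
```

View pics/w15.png

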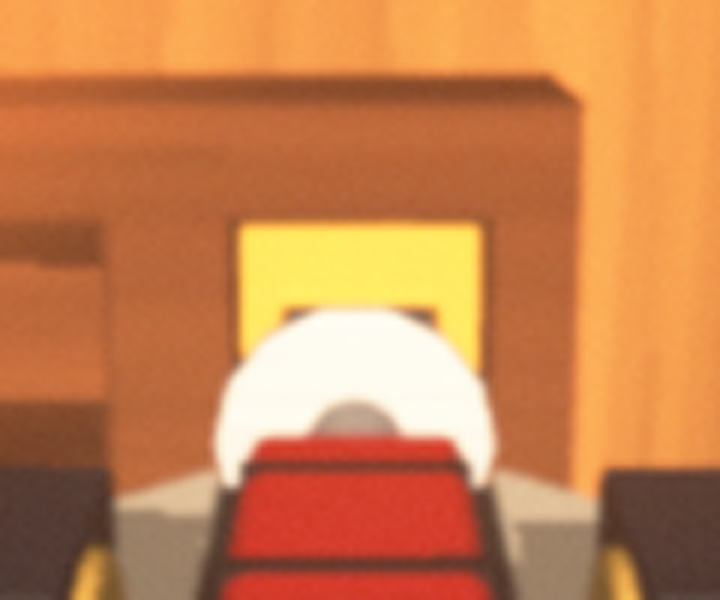

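```bash
python3 - <<'E'
from h import *
np.set_printoptions(precision=1,suppress=True)
c=cap('wrist');f=lambda u,v,z:px2w(c,260+(u+.5)/6-.5,150+(v+.5)/6-.5,z)
print('stamp back corners',f(237,223,40),f(484,223,40),'slot',f(285,310,40),f(437,310,40))
zc=tip()[2]+19.5
print('collar L,R',f(215,440,zc),f(495,440,zc),'back',f(355,308,zc))
print('tip',tip())
E
```

```text
stamp back corners [ 574.3 -307.3   40. ] [ 611.2 -306.1   40. ] slot [ 581.8 -320.5   40. ] [ 604.8 -319.8   40. ]
collar L,R [ 575.  -323.2   95.5] [ 608.7 -322.2   95.5] back [ 591.3 -306.3   95.5]
tip [ 591.7 -323.6   76. ]
```

```bash
python3 - <<'E'
from h import *
gotip(593.3,-325.3,42,91.9)
gotip(593.3,-325.3,25,91.9)
E
```

```text
tip [ 591.7 -323.6   76. ] shift [-1.9  1.2 34. ] spin -0.0
tip [ 591.7 -323.6   76. ] shift [-1.9  1.  51. ] spin -0.0
```

Call:
carry_out(
  motion=[
    [1,-1.9,1.2,10,0],
    [1,-1.9,1.2,20,0],
    [1,-1.9,1.2,28,0],
    [1,-1.9,1.2,32,0],
    [1,-1.9,1.2,34,0],
    [1,-1.9,1.2,34,0],
    [1,-1.9,1.2,34,0],
  ],
)

```text
time: 24.78
tool_pos: [592.8, -325.7, 101.2]
tcp_rot: [3.13, -0.004, 1.604]
contact_force: [0.6, -0.3, -1.6]
grip_width: 21.8
```

```bash
python3 - <<'E'
from h import *
st();gotip(593.3,-325.3,25,91.9)
c=cap('side');cv2.imwrite('pics/s16.png',cv2.resize(c['color'][276:376,306:406,::-1],None,fx=6,fy=6,interpolation=cv2.INTER_CUBIC))
E
```

```text
24.77 [ 592.8 -325.7  101.2] [179.4  -0.2  91.9] F [ 0.6 -0.3 -1.6] w 21.8 q [-36.  41.  70.   1.  68. -38.]
tip [ 593.5 -325.5   42.3] shift [ 0.1 -0.4 17.3] spin -0.0
```

View pics/s16.png

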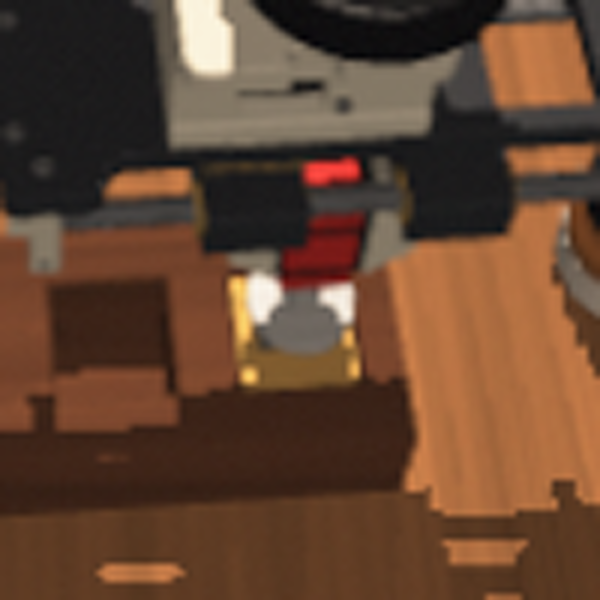

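Well placed over the slot. Descend stepwise and watch the force.

Call:
carry_out(
  motion=[
    [1,0,-0.3,2,0],
    [1,0,-0.3,4,0],
    [1,0,-0.3,6,0],
    [1,0,-0.3,7,0],
    [1,0,-0.3,7,0],
  ],
)

```text
time: 25.45
tool_pos: [592.6, -325.7, 94.1]
tcp_rot: [3.131, -0.004, 1.604]
contact_force: [0.2, 0.4, -0.7]
grip_width: 21.9
```

Call:
carry_out(
  motion=[
    [1,0,0,2,0],
    [1,0,0,4,0],
    [1,0,0,6,0],
    [1,0,0,7.5,0],
    [1,0,0,9,0],
    [1,0,0,9,0],
  ],
)

```text
time: 26.2
tool_pos: [592.6, -325.6, 84.9]
tcp_rot: [3.131, -0.004, 1.604]
contact_force: [0.1, 0.4, -1.3]
grip_width: 21.9
```

```bash
python3 - <<'E'
from h import *
st();gotip(593.3,-325.3,24.5,91.9)
E
```

```text
26.2 [ 592.6 -325.6   84.9] [179.4  -0.2  91.9] F [ 0.1  0.4 -1.3] w 21.9 q [-36.  42.  71.   1.  66. -38.]
tip [ 593.2 -325.3   26. ] shift [0.  0.1 1.5] spin -0.0
```

Call:
carry_out(
  motion=[
    [1,0,0,1,0],
    [1,0,0,1,10],
    [1,0,0,1,20],
    [1,0,0,1,30],
    [1,0,0,1,40],
    [1,0,0,1,50],
    [1,0,0,1,60],
    [1,0,0,1,70],
    [1,0,0,1,80],
    [1,0,0,1,88],
  ],
)

```text
time: 27.45
tool_pos: [592.6, -325.6, 84.0]
tcp_rot: [-3.138, -0.011, 0.063]
contact_force: [0.9, -0.0, -0.5]
grip_width: 22.1
```

```bash
python3 - <<'E'
from h import *
st();gotip(593.3,-325.3,24.5,1.9);print(bot.get_obs()['moment'])
E
```

```text
27.45 [ 592.6 -325.6   84. ] [-179.8   -0.6    3.6] F [ 0.9 -0.  -0.5] w 22.1 q [-36.  42.  71.   1.  66.  51.]
tip [ 593.3 -325.4   25.1] shift [ 0.  -0.1  0.6] spin 1.7
[-0.04394281  0.15524196 -0.05947544]
```

Call:
carry_out(
  motion=[
    [1,0,0,0,2],
    [1,0,0,0,2],
    [1,0,0,-2,2],
    [1,0,0,-4,2],
    [1,0,0,-6,2],
    [1,0,0,-9,2],
    [1,0,0,-13,2],
    [1,0,0,-17,2],
    [1,0,0,-21,2],
    [1,0,0,-21,2],
  ],
)

```text
time: 28.7
tool_pos: [592.6, -325.9, 105.5]
tcp_rot: [-3.138, -0.011, 0.028]
contact_force: [-0.1, -0.1, -1.9]
grip_width: 21.9
```

```bash
python3 - <<'E'
from h import *
st();gotip(593.3,-325.3,110,1.9);print(bot.get_obs()['moment'])
cap('wrist','w17');c=cap('side');cv2.imwrite('pics/s17.png',cv2.resize(c['color'][256:356,306:406,::-1],None,fx=6,fy=6,interpolation=cv2.INTER_CUBIC))
E
```

```text
28.7 [ 592.6 -325.9  105.5] [-179.8   -0.7    1.6] F [-0.1 -0.1 -1.9] w 21.9 q [-36.  41.  70.   1.  68.  53.]
tip [ 593.3 -325.6   46.6] shift [  0.8  -0.6 -63.4] spin -0.3
[-0.02691871  0.163068    0.02857154]
```

View pics/s17.png

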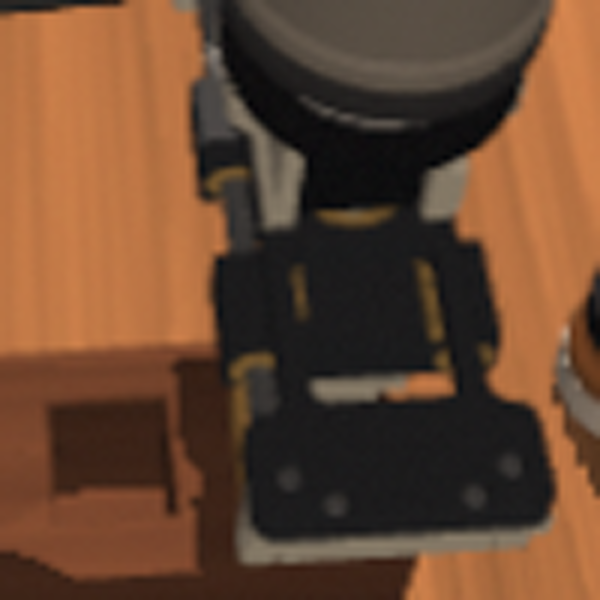

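Call:
carry_out(
  motion=[
    [1,0.1,0,-5,0],
    [1,0.1,0,-10,0],
    [1,0.2,0,-16,0],
    [1,0.3,0,-24,0],
    [1,0.4,0,-34,0],
    [1,0.5,0,-46,0],
    [1,0.7,-0.5,-60,0],
    [1,0.8,-0.6,-70,0],
    [1,0.8,-0.6,-70,0],
  ],
)

```text
time: 29.92
tool_pos: [592.8, -325.7, 176.3]
tcp_rot: [-3.139, -0.013, 0.028]
contact_force: [0.5, -0.1, -2.1]
grip_width: 21.6
```

```bash
python3 - <<'E'
from h import *
st()
cap('wrist','w18');cap('side','s18')
E
```

```text
29.93 [ 592.8 -325.7  176.3] [-179.8   -0.7    1.6] F [ 0.5 -0.1 -2.1] w 21.6 q [-36.  38.  65.   1.  77.  53.]
```

View pics/s18.png

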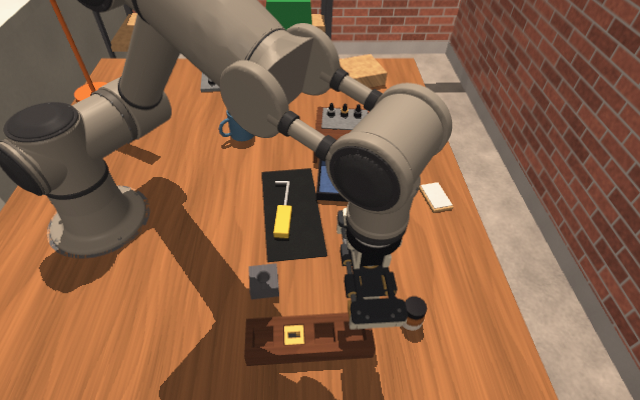

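View pics/w18.png

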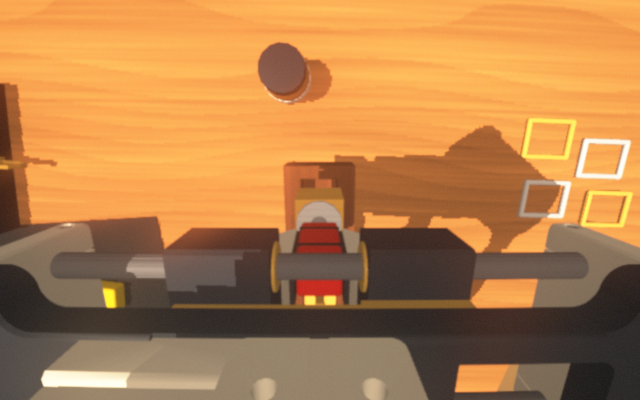

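```bash
python3 - <<'E'
from h import *
np.set_printoptions(precision=1,suppress=True)
c=cap('wrist')
for p in ((302,196),(338,196),(320,196),(320,183),(300,215)): print(p,pxd(c,*p))
t=cap('top');s=cap('side')
f=lambda u,v,z:px2w(t,250+(u+.5)/6-.5,110+(v+.5)/6-.5,z)
q=np.array([f(400,160,29)[:2],f(347,550,29)[:2]]);print('tray front',q,q.mean(0), np.degrees(np.arctan2(*(q[0]-q[1])[::-1])))
q=np.array([f(388,172,8)[:2],f(338,541,8)[:2]]);print('floor front',q,q.mean(0))
E
```

```text
(302, 196) [ 610.4 -311.8  118.8]
(338, 196) [ 611.4 -339.2  119.6]
(320, 196) [ 610.9 -325.5  119.2]
(320, 183) [ 601.4 -325.7    5. ]
(300, 215) [ 600.  -311.5  134.9]
tray front [[699.2  29.9]
 [535.4  47.5]] [617.3  38.7] -6.121765068687639
floor front [[699.8  35. ]
 [542.1  51.8]] [620.9  43.4]
```

```bash
python3 - <<'E'
from h import *
gotip(659,90,110,-5.4)
E
```

```text
tip [ 592.7 -324.9  115.3] shift [  77.8 -412.8    8.1] spin 7.0
```

Call:
carry_out(
  motion=[
    [1,4,-20,0,0],
    [1,11,-60,0,1],
    [1,20,-105,0,2],
    [1,28,-150,0,3],
    [1,37,-195,0,4],
    [1,45,-240,0,5],
    [1,54,-285,0,6],
    [1,62,-330,2,7],
    [1,70,-370,4,7],
    [1,75,-398,5,7],
  ],
)

```text
time: 31.42
tool_pos: [655.4, 78.3, 171.5]
tcp_rot: [-3.135, -0.008, -0.092]
contact_force: [-0.5, -0.8, -1.4]
grip_width: 22.2
```

Call:
carry_out(
  motion=[
    [1,2,-8,0,0],
    [1,3,-15,0,0],
    [1,3,-15,0,0],
    [1,3,-15,0,0],
  ],
)

```text
time: 31.92
tool_pos: [659.7, 91.9, 171.7]
tcp_rot: [-3.135, -0.008, -0.093]
contact_force: [1.3, -0.7, -1.9]
grip_width: 21.4
```

```bash
python3 - <<'E'
from h import *
st();gotip(659,90,110,-5.4);gotip(659,90,31,-5.4)
cap('wrist','w19');cap('side','s19');
E
```

```text
31.93 [659.7  91.9 171.7] [-179.6   -0.5   -5.4] F [ 1.3 -0.7 -1.9] w 21.4 q [ 1. 37. 68.  0. 75. 96.]
tip [660.2  92.2 112.8] shift [-1.   2.3  2.7] spin 0.0
tip [660.2  92.2 112.8] shift [-1.7  2.8 81.7] spin 0.0
```

View pics/w19.png

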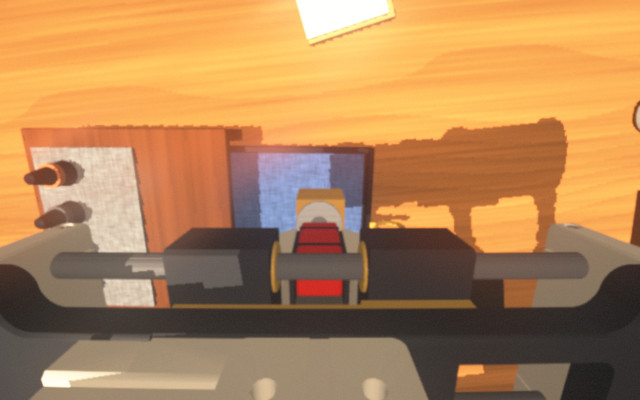

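View pics/s19.png

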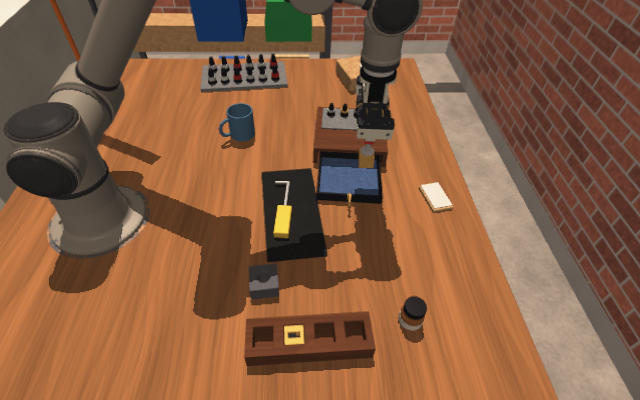

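Call:
carry_out(
  motion=[
    [1,-1,2,15,0],
    [1,-1,2,32,0],
    [1,-1,2,48,0],
    [1,-1.5,2.5,60,0],
    [1,-1.5,2.5,68,0],
    [1,-1.5,2.5,74,0],
    [1,-1.5,2.5,78,0],
    [1,-1.5,2.5,79,0],
    [1,-1.5,2.5,79,0],
  ],
)

```text
time: 33.15
tool_pos: [658.9, 90.0, 93.0]
tcp_rot: [-3.135, -0.009, -0.093]
contact_force: [-0.3, 1.3, -2.7]
grip_width: 22.3
```

```bash
python3 - <<'E'
from h import *
st();print(tip())
E
```

```text
33.15 [658.9  90.   93. ] [-179.6   -0.5   -5.4] F [-0.3  1.3 -2.7] w 22.3 q [ 1. 41. 73.  0. 66. 96.]
[659.42693948  90.38414747  34.07476649]
```

Call:
carry_out(
  motion=[
    [1,0,0,1,0],
    [1,0,0,2,0],
    [1,0,0,3,0],
    [1,0,0,4,0],
    [1,0,0,4.5,0],
    [1,0,0,5,0],
    [1,0,0,5.5,0],
    [1,0,0,6,0],
    [1,0,0,6.3,0],
    [1,0,0,6.3,0],
  ],
)

```text
time: 34.4
tool_pos: [658.9, 90.1, 86.6]
tcp_rot: [-3.135, -0.009, -0.093]
contact_force: [-0.4, -0.2, -0.9]
grip_width: 21.9
```

```bash
python3 - <<'E'
from h import *
st();print(tip());cap('wrist','w20')
E
```

```text
34.4 [658.9  90.1  86.6] [-179.6   -0.5   -5.4] F [-0.4 -0.2 -0.9] w 21.9 q [ 1. 41. 74.  0. 65. 96.]
[659.46772241  90.43338627  27.746812  ]
```

View pics/w20.png

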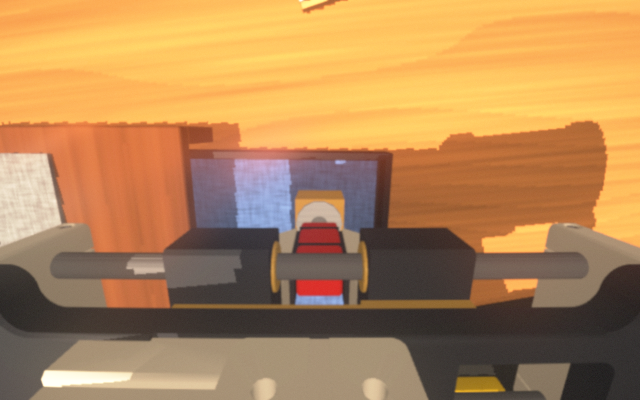

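Call:
carry_out(
  motion=[
    [1,0,0,0.4,-5],
    [1,0,0,0.4,-15],
    [1,0,0,0.4,-25],
    [1,0,0,0.4,-35],
    [1,0,0,0.4,-45],
    [1,0,0,0.4,-55],
    [1,0,0,0.4,-65],
    [1,0,0,0.4,-75],
    [1,0,0,0.4,-85],
    [1,0,0,0.4,-90],
  ],
)

```text
time: 35.7
tool_pos: [659.0, 90.1, 86.3]
tcp_rot: [3.133, -0.006, 1.481]
contact_force: [-0.0, 0.0, -1.8]
grip_width: 21.7
```

```bash
python3 - <<'E'
from h import *
st();print(tip(),bot.get_obs()['moment'])
gotip(659.4,90.4,27.4,85)
E
```

```text
35.7 [659.   90.1  86.3] [179.5  -0.4  84.9] F [-0.   0.  -1.8] w 21.7 q [ 1. 41. 74.  0. 65.  6.]
[659.49567763  90.4286618   27.40584425] [-0.09188841  0.08093356  0.03092934]
tip [659.5  90.4  27.4] shift [-0.  -0.1  0. ] spin -0.1
```

```bash
python3 - <<'E'
from h import *
gotip(659.5,90.4,50,84.9)
E
```

```text
tip [659.5  90.4  27.4] shift [  0.1   0.2 -22.6] spin -0.0
```

Call:
carry_out(
  motion=[
    [1,0,0,0,0],
    [1,0.1,0,-3,0],
    [1,0.1,0,-6,0],
    [1,0.1,0,-9,0],
    [1,0.1,0.1,-13,0],
    [1,0.2,0.2,-18,0],
    [1,0.2,0.2,-23,0],
    [1,0.2,0.2,-23,0],
  ],
)

```text
time: 36.7
tool_pos: [659.3, 90.2, 110.0]
tcp_rot: [3.132, -0.007, 1.481]
contact_force: [-0.7, -0.2, -0.9]
grip_width: 21.7
```

```bash
python3 - <<'E'
from h import *
st();print(tip())
cap('wrist','w21')
c=cap('side');cv2.imwrite('pics/s21.png',cv2.resize(c['color'][120:220,300:420,::-1],None,fx=6,fy=6,interpolation=cv2.INTER_CUBIC))
E
```

```text
36.7 [659.3  90.2 110. ] [179.4  -0.4  84.9] F [-0.7 -0.2 -0.9] w 21.7 q [ 1. 40. 72.  0. 67.  6.]
[659.92817424  90.48803995  51.10765485]
```

View pics/w21.png

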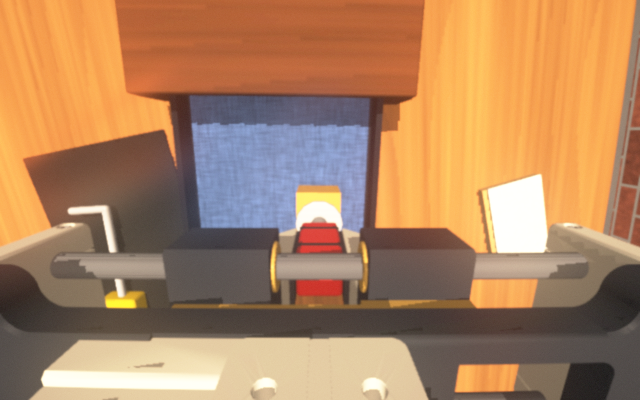

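View pics/s21.png

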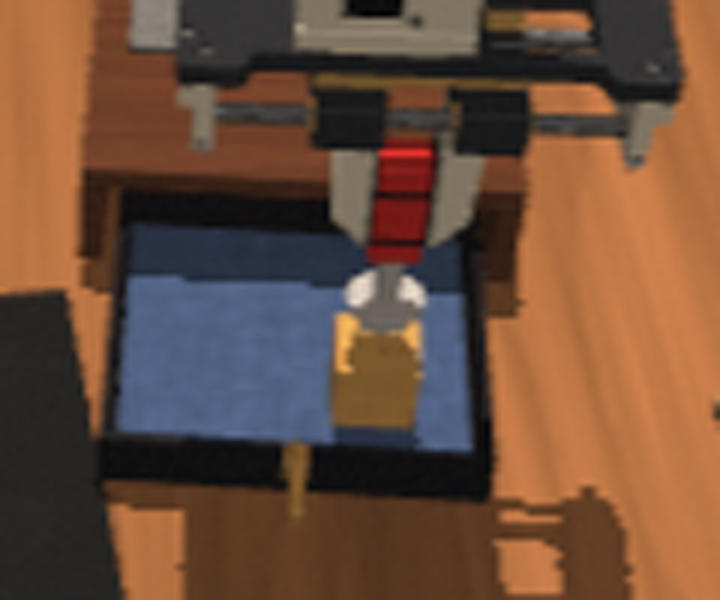

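```bash
python3 - <<'E'
from h import *
np.set_printoptions(precision=1,suppress=True)
c=cap('wrist')
for p in ((302,190),(338,190),(320,190),(320,197)): print(p,pxd(c,*p))
gotip(659.5,90.4,110,84.9);gotip(478,-329,110,91.9)
E
```

```text
(302, 190) [647.5 109.   29.9]
(338, 190) [677.8 105.9  28.8]
(320, 190) [662.6 107.5  29.4]
(320, 197) [662.1 104.   40.7]
tip [659.4  90.5  50.2] shift [  0.3   0.6 -59.7] spin -0.0
tip [659.4  90.5  50.2] shift [-433.6 -142.6  -63.8] spin -7.0
```

Stamp top is at ~41 mm: it stands on the tray floor and the rod is free. Rise and go to the second stamp.

Call:
carry_out(
  motion=[
    [1,0,0,-25,0],
    [1,0,0,-50,0],
    [1,-20,-6,-62,0],
    [1,-65,-20,-64,-2],
    [1,-115,-37,-64,-4],
    [1,-170,-55,-64,-6],
    [1,-225,-74,-64,-7],
    [1,-280,-92,-64,-7],
    [1,-335,-110,-64,-7],
    [1,-385,-127,-64,-7],
  ],
)

```text
time: 38.1
tool_pos: [494.9, -284.6, 169.1]
tcp_rot: [3.133, -0.006, 1.602]
contact_force: [1.1, 0.2, -0.9]
grip_width: 21.7
```

```bash
python3 - <<'E'
from h import *
st();gotip(478,-329,80,91.9)
E
```

```text
38.1 [ 494.9 -284.6  169.1] [179.5  -0.3  91.8] F [ 1.1  0.2 -0.9] w 21.7 q [-38.  27.  85.   1.  68. -40.]
tip [ 495.4 -284.3  110.2] shift [-44.3 -19.   29.8] spin -0.1
```

Call:
carry_out(
  motion=[
    [1,-25,-10,10,0],
    [1,-44,-19,20,0],
    [1,-44,-19,30,0],
    [1,-44,-19,30,0],
    [1,-44,-19,30,0],
    [1,-44,-19,30,0],
  ],
)

```text
time: 38.85
tool_pos: [478.2, -328.4, 139.2]
tcp_rot: [3.133, -0.005, 1.604]
contact_force: [-0.1, -0.2, -0.9]
grip_width: 21.7
```

```bash
python3 - <<'E'
from h import *
st();print(tip())
c=cap('wrist','w22');cv2.imwrite('pics/w22c.png',cv2.resize(c['color'][150:250,260:380,::-1],None,fx=6,fy=6,interpolation=cv2.INTER_CUBIC))
E
```

```text
38.85 [ 478.2 -328.4  139.2] [179.5  -0.3  91.9] F [-0.1 -0.2 -0.9] w 21.7 q [-42.  30.  86.   1.  64. -45.]
[ 478.73220272 -328.06529539   80.28487129]
```

View pics/w22c.png

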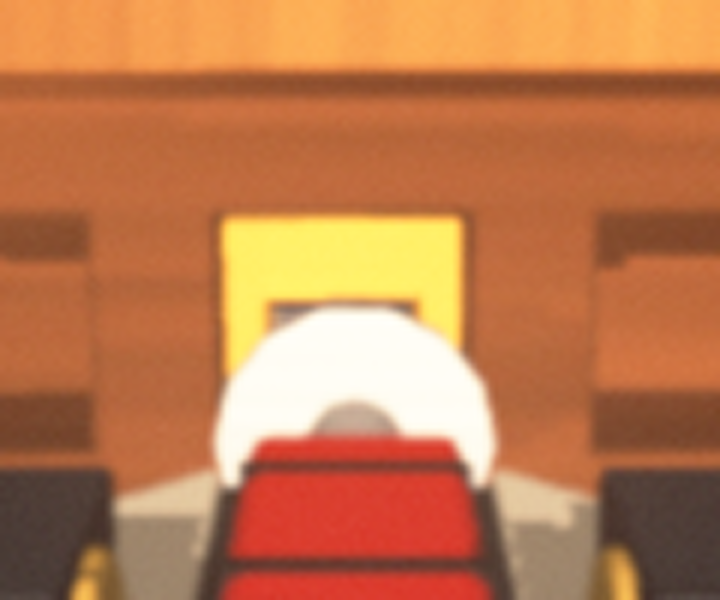

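```bash
python3 - <<'E'
from h import *
np.set_printoptions(precision=1,suppress=True)
c=cap('wrist');f=lambda u,v,z:px2w(c,260+(u+.5)/6-.5,150+(v+.5)/6-.5,z)
print('stamp back corners',f(221,215,40),f(464,215,40),'slot',f(267,303,40),f(418,303,40))
zc=tip()[2]+19.5
print('collar L,R',f(215,440,zc),f(495,440,zc),'back',f(355,306,zc))
gotip(477.2,-329.2,42,91.9)
E
```

```text
stamp back corners [ 458.4 -311.3   40. ] [ 495.3 -310.2   40. ] slot [ 465.6 -324.9   40. ] [ 488.9 -324.2   40. ]
collar L,R [ 461.9 -327.6   99.7] [ 495.6 -326.6   99.7] back [ 478.2 -310.5   99.7]
tip [ 478.5 -328.3   80.2] shift [-1.1 -1.7 38.2] spin -0.0
```

Call:
carry_out(
  motion=[
    [1,-1.1,-1.5,10,0],
    [1,-1.1,-1.5,20,0],
    [1,-1.1,-1.5,30,0],
    [1,-1.1,-1.5,35,0],
    [1,-1.1,-1.5,38,0],
    [1,-1.1,-1.5,38,0],
    [1,-1.1,-1.5,38,0],
  ],
)

```text
time: 39.83
tool_pos: [477.0, -329.7, 101.4]
tcp_rot: [3.133, -0.005, 1.603]
contact_force: [0.5, 0.3, -1.3]
grip_width: 21.8
```

```bash
python3 - <<'E'
from h import *
st();gotip(477.3,-329.3,26,91.9)
E
```

```text
39.83 [ 477.  -329.7  101.4] [179.5  -0.3  91.9] F [ 0.5  0.3 -1.3] w 21.8 q [-43.  32.  88.   1.  59. -45.]
tip [ 477.5 -329.4   42.5] shift [ 0.  -0.4 16.5] spin -0.0
```

Call:
carry_out(
  motion=[
    [1,0,-0.2,2,0],
    [1,0,-0.3,4,0],
    [1,0,-0.3,6,0],
    [1,0,-0.3,8,0],
    [1,0,-0.3,8,0],
  ],
)

```text
time: 40.45
tool_pos: [476.7, -329.6, 93.1]
tcp_rot: [3.133, -0.005, 1.603]
contact_force: [-0.2, 0.6, -1.5]
grip_width: 21.8
```

Call:
carry_out(
  motion=[
    [1,0,0,2,0],
    [1,0,0,4,0],
    [1,0,0,6,0],
    [1,0,0,8,0],
    [1,0,0,9.3,0],
    [1,0,0,9.3,0],
  ],
)

```text
time: 41.2
tool_pos: [476.8, -329.5, 83.8]
tcp_rot: [3.133, -0.005, 1.603]
contact_force: [-0.2, 0.3, -1.6]
grip_width: 22.2
```

```bash
python3 - <<'E'
from h import *
st();print(tip())
E
```

```text
41.2 [ 476.8 -329.5   83.8] [179.5  -0.3  91.9] F [-0.2  0.3 -1.6] w 22.2 q [-43.  33.  89.   1.  57. -45.]
[ 477.28225318 -329.21619158   24.85584873]
```

Inserted freely. Quarter turn clockwise.

Call:
carry_out(
  motion=[
    [1,0,0,0,10],
    [1,0,0,0,20],
    [1,0,0,0,30],
    [1,0,0,0,40],
    [1,0,0,0,50],
    [1,0,0,0,60],
    [1,0,0,0,70],
    [1,0,0,0,80],
    [1,0,0,0,90],
    [1,0,0,0,90],
  ],
)

```text
time: 42.45
tool_pos: [476.8, -329.5, 83.8]
tcp_rot: [-3.137, -0.009, 0.034]
contact_force: [0.1, 0.3, -0.9]
grip_width: 22.3
```

```bash
python3 - <<'E'
from h import *
st();print(bot.get_obs()['moment']);gotip(477.3,-329.3,115,1.9)
E
```

```text
42.45 [ 476.8 -329.5   83.8] [-179.7   -0.5    1.9] F [ 0.1  0.3 -0.9] w 22.3 q [-43.  33.  89.   1.  57.  45.]
[-0.04503403  0.23613678  0.01402017]
tip [ 477.3 -329.2   24.9] shift [  0.8  -0.4 -90.1] spin 0.0
```

Call:
carry_out(
  motion=[
    [1,0,0,-2,0],
    [1,0,0,-4,0],
    [1,0,0,-7,0],
    [1,0.1,0,-11,0],
    [1,0.1,0,-16,0],
    [1,0.2,0,-22,0],
    [1,0.3,-0.1,-30,0],
    [1,0.4,-0.2,-38,0],
    [1,0.5,-0.3,-48,0],
    [1,0.5,-0.3,-58,0],
  ],
)

```text
time: 43.7
tool_pos: [476.8, -329.6, 142.6]
tcp_rot: [-3.137, -0.009, 0.034]
contact_force: [-0.8, -0.7, -2.4]
grip_width: 22.1
```

Call:
carry_out(
  motion=[
    [1,0.1,0,-15,0],
    [1,0.2,-0.2,-32,0],
    [1,0.2,-0.2,-32,0],
  ],
)

```text
time: 44.08
tool_pos: [477.5, -330.2, 176.7]
tcp_rot: [-3.139, -0.012, 0.034]
contact_force: [0.5, -0.3, -2.6]
grip_width: 21.7
```

```bash
python3 - <<'E'
from h import *
st();c=cap('wrist','w24');np.set_printoptions(precision=1,suppress=True)
for p in ((302,196),(338,196),(320,196)): print(p,pxd(c,*p))
gotip(589.4,96.4,113,-5.4)
E
```

```text
44.08 [ 477.5 -330.2  176.7] [-179.9   -0.7    2. ] F [ 0.5 -0.3 -2.6] w 21.7 q [-43.  28.  83.   1.  69.  45.]
(302, 196) [ 495.8 -316.8  121.4]
(338, 196) [ 496.6 -344.3  120.6]
(320, 196) [ 496.3 -330.5  121.3]
tip [ 477.6 -329.5  116.5] shift [ 126.2 -421.8    6.4] spin 7.4
```

View pics/w24.png

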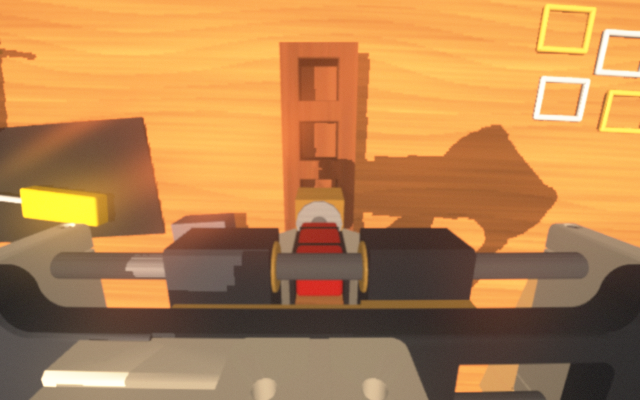

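Call:
carry_out(
  motion=[
    [1,6,-20,0,0],
    [1,18,-60,0,1],
    [1,31,-105,0,2],
    [1,45,-150,0,3],
    [1,58,-195,0,4],
    [1,72,-240,0,5],
    [1,85,-285,0,6],
    [1,98,-330,2,7],
    [1,111,-370,4,7.4],
    [1,119,-400,4,7.4],
  ],
)

```text
time: 45.38
tool_pos: [581.5, 77.1, 173.2]
tcp_rot: [-3.136, -0.008, -0.093]
contact_force: [0.9, 0.2, -2.2]
grip_width: 22.0
```

Call:
carry_out(
  motion=[
    [1,3,-12,0,0],
    [1,6,-21,0,0],
    [1,6,-21,0,0],
    [1,6,-21,0,0],
  ],
)

```text
time: 45.88
tool_pos: [589.3, 96.5, 173.3]
tcp_rot: [-3.137, -0.007, -0.095]
contact_force: [-0.1, 0.3, -2.2]
grip_width: 21.7
```

```bash
python3 - <<'E'
from h import *
st();gotip(589.4,96.4,34,-5.4);cap('side','s25')
E
```

```text
45.88 [589.3  96.5 173.3] [-179.7   -0.4   -5.4] F [-0.1  0.3 -2.2] w 21.7 q [ 2. 29. 80.  0. 70. 97.]
tip [589.8  96.8 114.4] shift [-0.9  0.8 80.4] spin -0.0
```

View pics/s25.png

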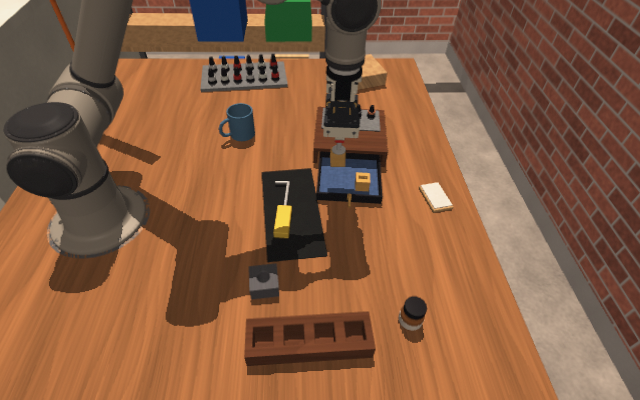

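Call:
carry_out(
  motion=[
    [1,0,0,15,0],
    [1,-0.3,0.3,32,0],
    [1,-0.5,0.5,48,0],
    [1,-0.7,0.7,60,0],
    [1,-0.9,0.8,69,0],
    [1,-0.9,0.8,75,0],
    [1,-0.9,0.8,79,0],
    [1,-0.9,0.8,80,0],
    [1,-0.9,0.8,80,0],
  ],
)

```text
time: 47.05
tool_pos: [589.2, 96.2, 93.6]
tcp_rot: [-3.136, -0.008, -0.095]
contact_force: [0.2, 0.3, -3.3]
grip_width: 21.9
```

```bash
python3 - <<'E'
from h import *
st();print(tip())
E
```

```text
47.05 [589.2  96.2  93.6] [-179.7   -0.5   -5.4] F [ 0.2  0.3 -3.3] w 21.9 q [ 2. 34. 86.  0. 59. 97.]
[589.68740871  96.41513694  34.72904668]
```

Call:
carry_out(
  motion=[
    [1,0,0,1,0],
    [1,0,0,2,0],
    [1,0,0,3,0],
    [1,0,0,4,0],
    [1,0,0,5,0],
    [1,0,0,5.5,0],
    [1,0,0,6,0],
    [1,0,0,6.5,0],
    [1,0,0,7.2,0],
    [1,0,0,7.2,0],
  ],
)

```text
time: 48.3
tool_pos: [589.2, 96.2, 86.3]
tcp_rot: [-3.136, -0.008, -0.095]
contact_force: [0.8, 0.0, -0.9]
grip_width: 21.9
```

Call:
carry_out(
  motion=[
    [1,0,0,0,-5],
    [1,0,0,0,-15],
    [1,0,0,0,-25],
    [1,0,0,0,-35],
    [1,0,0,0,-45],
    [1,0,0,0,-55],
    [1,0,0,0,-65],
    [1,0,0,0,-75],
    [1,0,0,0,-85],
    [1,0,0,0,-90],
  ],
)

```text
time: 49.55
tool_pos: [589.2, 96.2, 86.4]
tcp_rot: [3.134, -0.005, 1.48]
contact_force: [0.3, -0.5, 0.0]
grip_width: 22.3
```

```bash
python3 - <<'E'
from h import *
st();print(tip(),bot.get_obs()['moment'])
x,y,z=tip();gotip(x,y,50,84.6)
E
```

```text
49.55 [589.2  96.2  86.4] [179.5  -0.3  84.8] F [ 0.3 -0.5  0. ] w 22.3 q [ 2. 35. 86.  0. 59.  7.]
[589.73805421  96.43761098  27.48149839] [-0.10301118  0.08553642 -0.0067221 ]
tip [589.7  96.4  27.5] shift [  0.1   0.2 -22.5] spin 0.2
```

Call:
carry_out(
  motion=[
    [1,0,0,0,0],
    [1,0,0,-3,0],
    [1,0.1,0.1,-6,0],
    [1,0.1,0.1,-9,0],
    [1,0.1,0.1,-13,0],
    [1,0.2,0.2,-18,0],
    [1,0.2,0.2,-23,0],
    [1,0.2,0.2,-40,0],
    [1,0.2,0.2,-60,0],
    [1,0.2,0.2,-80,0],
  ],
)

```text
time: 50.8
tool_pos: [589.0, 96.0, 168.2]
tcp_rot: [3.133, -0.005, 1.48]
contact_force: [-0.8, -0.3, -1.3]
grip_width: 22.1
```

```bash
python3 - <<'E'
from h import *
st();print(tip())
c=cap('side');cv2.imwrite('pics/s26.png',cv2.resize(c['color'][110:240,250:410,::-1],None,fx=5,fy=5,interpolation=cv2.INTER_CUBIC))
cap('wrist','w26')
gotip(413.4,-200.6,110,69.2)
E
```

```text
50.8 [589.   96.  168.2] [179.5  -0.3  84.8] F [-0.8 -0.3 -1.3] w 22.1 q [ 2. 30. 81.  0. 69.  7.]
[589.52367484  96.29820024 109.25440549]
tip [591.2  96.4 110.9] shift [-311.9 -150.1   -3. ] spin 15.6
```

View pics/s26.png

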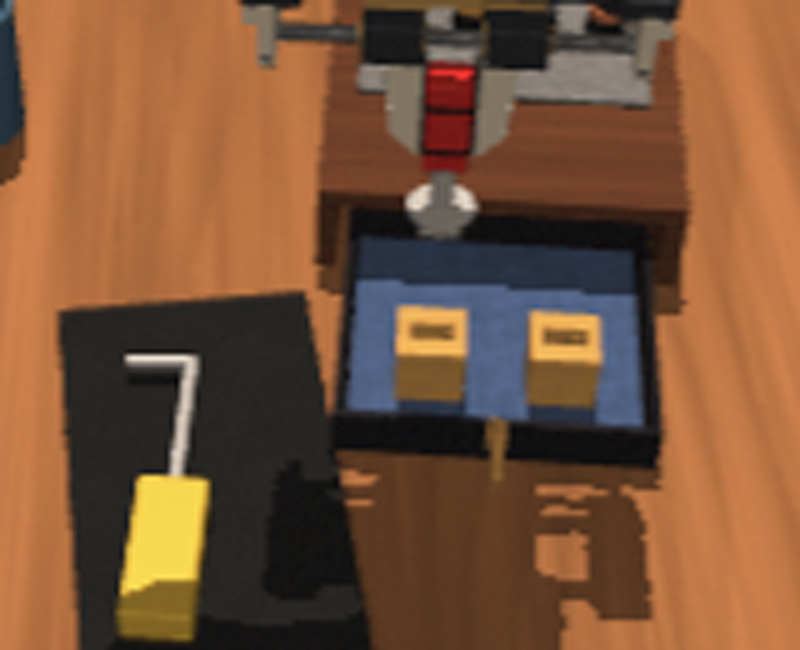

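View pics/w26.png

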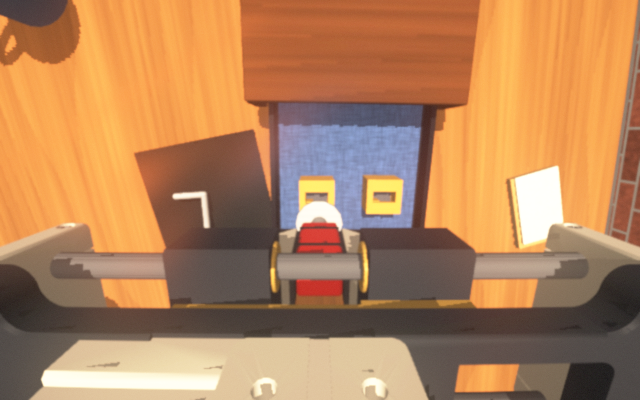

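Call:
carry_out(
  motion=[
    [1,-12,-6,-2,2],
    [1,-45,-21,-3,4],
    [1,-85,-41,-3,7],
    [1,-130,-62,-3,10],
    [1,-175,-84,-3,13],
    [1,-220,-106,-3,15.6],
    [1,-265,-127,-3,15.6],
    [1,-295,-142,-3,15.6],
    [1,-312,-150,-3,15.6],
    [1,-312,-150,-3,15.6],
  ],
)

```text
time: 52.15
tool_pos: [411.3, -201.9, 168.5]
tcp_rot: [3.131, -0.009, 1.204]
contact_force: [-0.2, 0.5, -0.6]
grip_width: 21.8
```

```bash
python3 - <<'E'
from h import *
np.set_printoptions(precision=1,suppress=True)
st();gotip(413.5,-200.4,60,69.2)
c=cap('wrist','w27');cv2.imwrite('pics/w27c.png',cv2.resize(c['color'][130:250,260:380,::-1],None,fx=5,fy=5,interpolation=cv2.INTER_CUBIC))
E
```

```text
52.15 [ 411.3 -201.9  168.5] [179.4  -0.5  69. ] F [-0.2  0.5 -0.6] w 21.8 q [-36.  16. 103.   1.  61. -16.]
tip [ 412.1 -201.6  109.6] shift [ 1.2  0.3 49.7] spin -0.2
```

View pics/w27c.png

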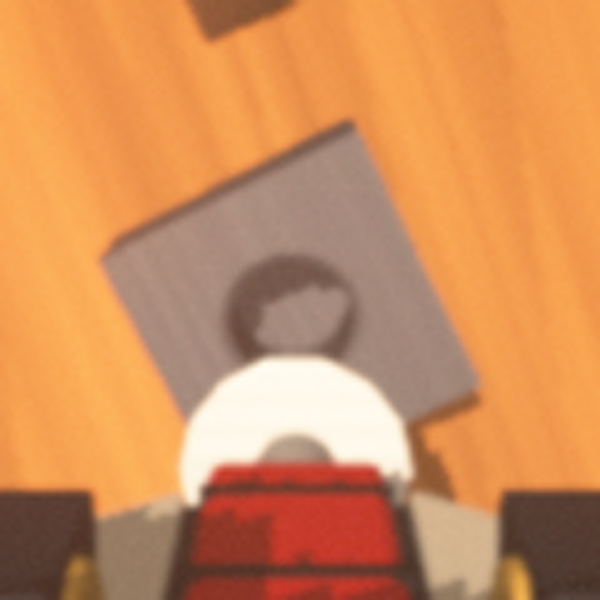

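```bash
python3 - <<'E'
from h import *
np.set_printoptions(precision=1,suppress=True)
c=cap('wrist');f=lambda u,v,z:px2w(c,260+(u+.5)/5-.5,130+(v+.5)/5-.5,z)
a,b=f(224,312,36),f(357,312,36);bk=f(290,252,36)
print('hole L,R',a,b,(a+b)/2,'back',bk, 'ctr from back',bk[:2]-13*np.array([np.cos(1.204),np.sin(1.204)]))
gotip(413.5,-200.4,40,69.2)
E
```

```text
hole L,R [ 401.6 -191.4   36. ] [ 427.3 -201.3   36. ] [ 414.5 -196.4   36. ] back [ 418.9 -184.6   36. ] ctr from back [ 414.2 -196.8]
tip [ 413.1 -200.4  109.8] shift [-0.5 -0.4 69.8] spin -0.1
```

```bash
python3 - <<'E'
from h import *
gotip(413.7,-199.6,39,69.2)
E
```

```text
tip [ 413.1 -200.4  109.8] shift [ 0.3 -0.5 70.8] spin -0.1
```

Call:
carry_out(
  motion=[
    [1,0.3,-0.3,15,0],
    [1,0.3,-0.3,30,0],
    [1,0.3,-0.5,45,0],
    [1,0.3,-0.5,57,0],
    [1,0.3,-0.5,65,0],
    [1,0.3,-0.5,69,0],
    [1,0.3,-0.5,69,0],
  ],
)

```text
time: 53.12
tool_pos: [412.9, -199.9, 99.6]
tcp_rot: [3.131, -0.01, 1.207]
contact_force: [0.1, -0.7, -0.6]
grip_width: 21.6
```

```bash
python3 - <<'E'
from h import *
st();gotip(413.7,-199.6,22,69.2)
c=cap('wrist');cv2.imwrite('pics/w28c.png',cv2.resize(c['color'][130:250,260:380,::-1],None,fx=5,fy=5,interpolation=cv2.INTER_CUBIC))
c=cap('side');cv2.imwrite('pics/s28c.png',cv2.resize(c['color'][220:320,210:310,::-1],None,fx=6,fy=6,interpolation=cv2.INTER_CUBIC))
E
```

```text
53.12 [ 412.9 -199.9   99.6] [179.4  -0.6  69.1] F [ 0.1 -0.7 -0.6] w 21.6 q [-36.  21. 108.   1.  50. -16.]
tip [ 413.7 -199.6   40.7] shift [-0.2 -0.2 18.7] spin -0.1
```

View pics/w28c.png

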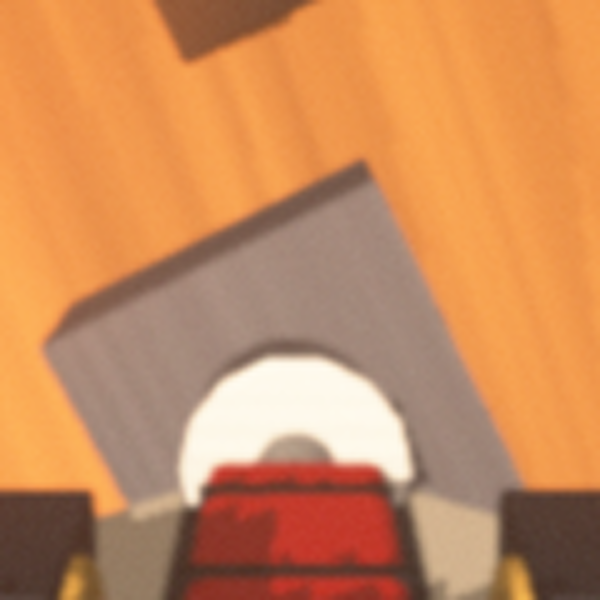

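View pics/s28c.png

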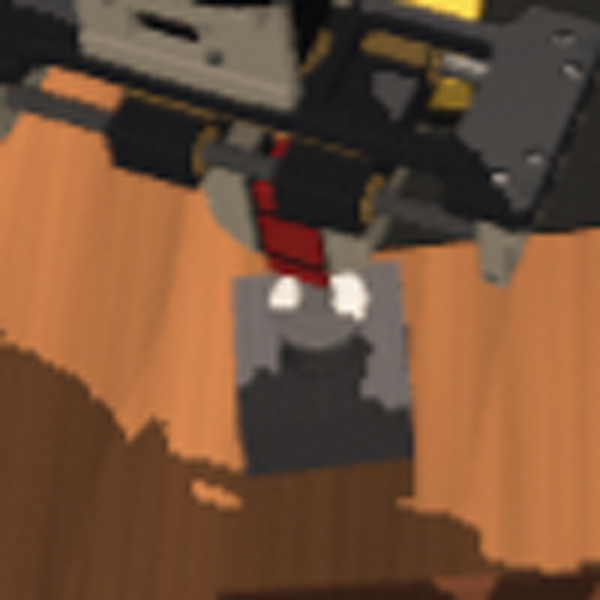

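```bash
python3 - <<'E'
from h import *
np.set_printoptions(precision=1,suppress=True)
c=cap('wrist');f=lambda u,v,z:px2w(c,260+(u+.5)/5-.5,130+(v+.5)/5-.5,z)[:2]
L,B=f(46,346,36),f(372,183,36);d=B-L;n=np.linalg.norm(d);u=d/n;p=np.array([u[1],-u[0]])
print(L,B,n,np.degrees(np.arctan2(*u[::-1])),'centre',(L+B)/2+30*p)
print('collar',f(180,470,tip()[2]+19.5),f(414,470,tip()[2]+19.5),tip())
gotip(413.7,-199.6,26,69.2)
E
```

```text
[ 382.1 -173.2] [ 439.4 -167.5] 57.59527967834662 5.693940285166238 centre [ 413.7 -200.2]
collar [ 398.7 -193.2] [ 430.3 -205.4] [ 413.9 -199.8   41.1]
tip [ 413.9 -199.8   41.1] shift [-0.  -0.5 15.1] spin -0.1
```

Centre agrees (413.7, -200.2). Descend, watching force.

Call:
carry_out(
  motion=[
    [1,-0.3,-0.3,3,0],
    [1,-0.4,-0.4,6,0],
    [1,-0.4,-0.4,9,0],
    [1,-0.4,-0.4,12,0],
    [1,-0.4,-0.4,12,0],
  ],
)

```text
time: 53.9
tool_pos: [412.6, -200.2, 87.7]
tcp_rot: [3.13, -0.01, 1.206]
contact_force: [-0.6, 0.2, -1.7]
grip_width: 21.9
```

Call:
carry_out(
  motion=[
    [1,0,0,2,0],
    [1,0,0,4,0],
    [1,0,0,6,0],
    [1,0,0,7,0],
    [1,0,0,8,0],
    [1,0,0,8,0],
  ],
)

```text
time: 54.65
tool_pos: [412.7, -200.1, 79.7]
tcp_rot: [3.131, -0.01, 1.206]
contact_force: [-0.5, 0.3, -0.8]
grip_width: 21.7
```

```bash
python3 - <<'E'
from h import *
st();print(tip())
E
```

```text
54.65 [ 412.7 -200.1   79.7] [179.4  -0.6  69.1] F [-0.5  0.3 -0.8] w 21.7 q [-36.  23. 109.   1.  47. -16.]
[ 413.48505086 -199.81744224   20.7661206 ]
```

Nearly seated (20.8 vs 20.5). Lower slightly, release, and rise.

Call:
carry_out(
  motion=[
    [1,0,0,0.5,0],
    [1,0,0,0.5,0],
    [0.8,0,0,0.5,0],
    [0.5,0,0,0.3,0],
    [0,0,0,0.3,0],
    [0,0,0,0.3,0],
    [0,0,0,0.3,0],
    [0,0,0,0.3,0],
    [0,0,0,-20,0],
    [0,0,0,-45,0],
  ],
)

```text
time: 55.9
tool_pos: [411.7, -200.1, 124.8]
tcp_rot: [3.132, -0.01, 1.206]
contact_force: [0.5, -0.1, 0.1]
grip_width: 87.3
```

Call:
carry_out(
  motion=[
    [0,0,0,-40,0],
    [0,0,0,-80,0],
    [0,-50,0,-120,0],
    [0,-100,0,-140,0],
    [0,-140,0,-140,0],
    [0,-140,0,-140,0],
  ],
)

```text
time: 56.65
tool_pos: [359.0, -333.8, 263.2]
tcp_rot: [3.132, -0.01, 1.203]
contact_force: [-0.1, 0.1, -1.0]
grip_width: 92.0
```

```bash
python3 - <<'E'
from h import *
np.set_printoptions(precision=1,suppress=True)
st();cap('wrist','w30');cap('side','s30');t=cap('top','t30')
E
```

```text
56.65 [ 359.  -333.8  263.2] [179.5  -0.6  68.9] F [-0.1  0.1 -1. ] w 92.0 q [-52.  14.  89.   1.  77. -31.]
```

View pics/w30.png

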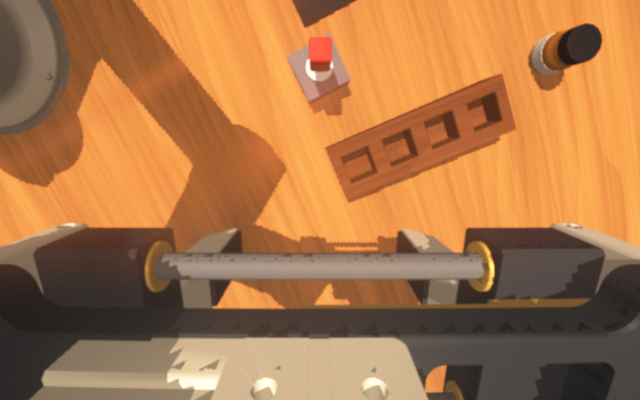

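View pics/s30.png

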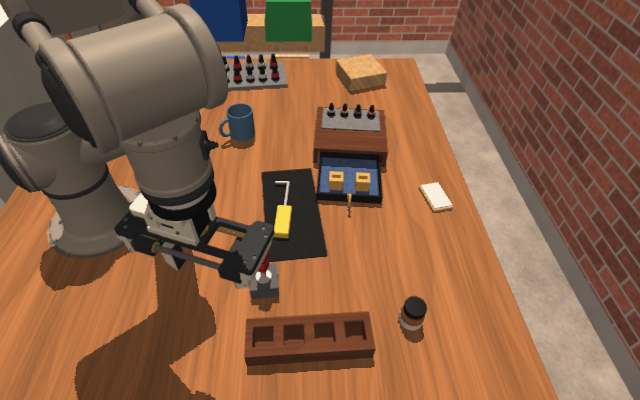

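View pics/t30.png

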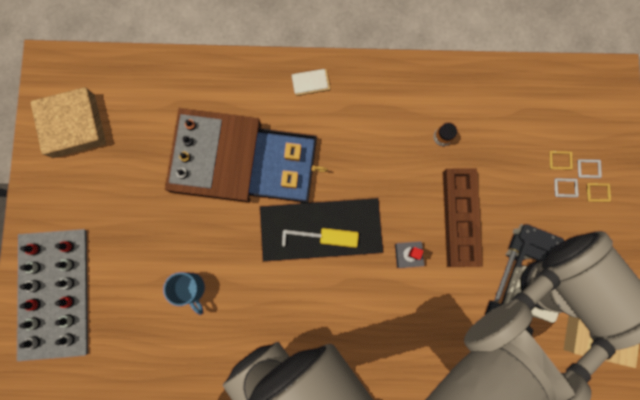

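The views agree. The wrist view has the rod upright in its stand at (320,65) and an empty block. The top view has both stamps in the open tray at (292,151) and (289,180), and the hook on the mat at (340,238). One numeric check, then hand in.

```bash
python3 - <<'E'
from h import *
np.set_printoptions(precision=1,suppress=True)
w=cap('wrist');s=cap('side');t=cap('top')
print('rod top',pxd(w,320,45),pxd(t,417,253));print('collar',pxd(w,320,74))
print('stamps',pxd(t,292,147),pxd(t,289,176),pxd(t,292,157))
print('hook',pxd(t,340,238),px2w(t,340,238,23),'jar',pxd(t,447,132),'mug',pxd(t,183,289))
st()
bot.close_job()
E
```

```text
rod top [ 415.6 -193.6  117.9] [ 412.8 -202.3  114.3]
collar [ 412.4 -204.8   40. ]
stamps [672.5  89.8  20.4] [598.1  94.8  23.6] [642.   87.8  41.9]
hook [448.  -34.1  22.3] [448.  -34.1  23. ] jar [ 708.9 -287.    59.8] mug [316.2 344.7   3. ]
56.95 [ 360.5 -330.7  263.3] [179.5  -0.6  69.2] F [ 0.8 -0.5 -0.4] w 91.8 q [-52.  14.  89.   1.  77. -31.]
the job is handed in; nothing more can be done
```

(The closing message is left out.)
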